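# Turn the printed lino block face up and lock it in the inking bed

### The job

The linocut block has just been printed and lies carved face down on its sheet of paper. Turn it over and lay it carved face up, flat, on the plywood inking bed, its long side fully home along the low side fence; then, with the block lying there, throw the orange handle of the toggle clamp right over, past centre, so that it locks and holds the block hard against the end stop. Let go, and leave the baren, the ink roller and the roll of tape where they are.

Things in the scene. Friction and masses are not known exactly. Their poses are not given: they have to be found in the camera images.
- block: Loose linocut block 130 x 56 x 24 mm, 0.12 to 0.24 kg: plywood, with a dark blue inked face carved with a pale leafy sprig. Origin: centre of the carved face; x across its width, y along its length, z out of the bare back (up at the start, straight down once it lies face up). It lies on a 1 mm sheet of paper. It can stand on either end (56 x 24 mm). Either end may face the clamp.
- bed: Fixed plywood inking bed, top 15 mm above the bench, from x = -48 to 56 and y = -210 to 95 mm. Origin: on its underside, below the centre of the seated block; x towards the side fence, y towards the end stop, z up. The -x side is open; the clamp stands at the -y end. Block fully home: its origin at (0, 0, 39 mm), its length along y.
- fence (a point): Middle of the inner face of the bed's low wooden side fence, at board level (bed frame: x = 28, y = -26, z = 15 mm). The strip is 18 mm wide, 12 mm high and runs only from y = -60 to 8 mm of the bed, so fingers have free room beside the block at larger y.
- end_stop (a point): Middle of the inner face of the bed's wooden end stop, at board level (bed frame: x = 0, y = 65, z = 15 mm). The strip is 80 mm long across the bed, 18 mm wide, 18 mm high.
- clamp_pad: Black rubber pad, 18 mm across, at the end of the clamp's spindle, 12 mm above the board on the bed's line x = 0. Origin: centre of its face. Clamp open: it is 11 to 13 mm short of the seated block's end. Thrown over, the handle brings it up, pushes the block (by up to that gap) on to the end stop and squeezes the pad's stiff spring (some 60 N).
- handle_pivot (a point): Hinge axis of the clamp handle: fixed, 151.5 mm from the bed's origin towards its -y and 27 mm above the bench; the axis runs along the bed's x.
- handle_end (a point): Rounded outer end of the clamp handle, 110 mm from handle_pivot on its centre line. Orange round grip, 18 mm thick, from 35 to 110 mm from the pivot. Open, it leans towards the block (52 to 66 degrees above the bed's +y, end 114 to 128 mm above the bench); it swings up and over, away from the block, to lie locked nearly level, pointing to the bed's -y (168 degrees).
- clamp_handle (a joint): Angle of the clamp handle, rad: 0 to 0.25 (open) at the start, grows as it swings away from the block. With the block home it gets stiffer from about 1.15 on (most near 1.5, about 4 N at the grip); dead centre at 1.92, stop at 2.025. Let go before the dead centre it springs back; past it, it snaps to the stop and stays locked.
- baren: Bystander: round black hand baren, 108 mm across, with a pale wooden bow handle, 34 mm high. Origin: centre of the underside.
- roller: Bystander: ink roller (brayer), 195 x 142 x 58 mm, red handle, black drum. Origin: near the centre of its underside.
- tape: Bystander: roll of masking tape lying flat, 96 mm across, 25 mm high. Origin: centre of the underside.
Mind the look-alikes: they are no part of the job. There is more than one size of the block; the job needs the larger.

How it is judged:
By the outcome, as a careful person would: the job done as asked, in the order asked, and still so for the second after the job is handed in, with the robot touching nothing.
It also fails if it takes over 64 s, if anything falls off the work surface, if the arm or the gripper's body presses on something with over 40 N, if the wrist force passes 120 N, or if a joint passes its speed limit or range.

### The arm

A 6-joint arm with a two-finger parallel gripper is mounted at the origin on a cart in front of the work surface, level with it; the furniture and walls round the work are solid. World frame = base frame: x ahead of the robot, y to its left, z up, the work surface at z = 0. Lengths are in m, angles in rad, forces in N, time in s.
With the tool pointing down it reaches from about 0.35 to 0.775 m from the base axis. Payload 7.3 kg.
Tool frame: the origin (TCP) lies at the very end of the fingers, on their centre line; the grasp point (between the pads) lies 19 mm behind it (robot.hold_point_z is the distance from the TCP to the grasp point, in m); y points along the fingers, z is the direction in which the jaws open and shut, and the axes are right-handed (so a half turn about y gives the same grasp; the last joint's range is limited). The gripper opens to 92 mm and grips with 3 to 60 N. Pads are 19 mm wide; open, the fingers measure 130 mm over their backs; the gripper's body (75 mm by 190 mm) begins 47 mm behind the grasp point.
Start: joints at [0.991, 0.342, 1.524, -0, 1.275, -0.146], TCP at [0.221, 0.476, 0.227] pointing down, gripper open.
Joint ranges: [-2.53, 2.53], [-0.77, 2.02], [0.04, 2.7], [-1, 4.14], [0.28, 2.66], [-3.11, 3.11]. Speed limits (rad/s): [2.57, 2.57, 3.14, 3.14, 3.14, 3.14].

### API

Orientations are given as [roll, pitch, yaw] about the fixed x, y, z axes, in that order (R = Rz(yaw) Ry(pitch) Rx(roll)).
In Python, from cell import robot gives the robot as it stands.
- The arm moves only by the shell command python3 -m crank 'ROWS' [OPENING] [FORCE]. ROWS is a JSON object of lists of equal length, an entry for each row: "xyz": the shift along the tool's x, y, z in cm, a list of three; "roll": the turn about the tool's y in degrees. A call has 1 to 20 rows; each row shifts and turns the commanded pose from where the row before left it, along the tool's axes as they then stand; what a row does not reach is not made up. A row lasts 1/10 s, in which the tool goes at most 50 mm and 8.59 degrees, less where a joint would pass 70% of its speed; a pose out of reach is approached as far as the arm can. A call is refused whole if a number of a shift passes 5 or a number of a turn 8.59, either way. A call with a gripper value outside its range is refused whole. OPENING is the gripper command: -1 is fully open, 1 is shut, values between are in proportion, set as the call begins (- or left out, the last holds). The fingers move at their own pace and stop on an object; FORCE is the grip in N (left out, the last holds). Time passes only in rows, so rows that do not move let the fingers close. It gives the time, the measured TCP pose, the force and the opening at its end, in the units of the state.
- robot.observe(): the state, without advancing time (a new reading comes with each control period).
- robot.read_camera(name): name is "scene" or "top" or "wrist"; returns the picture (480x640x3 uint8, red, green, blue); there is no depth.
- robot.calibration(name): a dict with "intrinsics" (3x3 intrinsics, pixels), "pose" (4x4, takes a point from camera to world coordinates). Camera axes: x right, y down, z forward; pixel columns grow to the right and rows downward; lengths in m; the calibration is good to about 2 mm. A picture is of the moment at which its call begins: read the wrist's pose just before it. calibration takes no time and is no camera call; for the wrist camera it gives the pose at the moment of the call.
- robot.hand_in(): hands the job in, once; it reports no verdict.
The state is a dict: "time": time; "qpos": joint angles; "qvel": joint speeds; "joint_efforts": joint torques, N m; "tool_pos": TCP position; "tool_rot": TCP orientation; "contact_force": force on the tool from outside, world axes, zero at the start; "torque": the same for the moment, N m; "opening": finger opening in m.
Only numpy, scipy, OpenCV 4.12 (cv2) and the standard library are available. Lean on these libraries where they do the work, as an engineer would, in place of code of your own. Each camera call takes 0.05 s, during which the arm holds its last target.

## Working session

There is one attempt and no reset: what is moved stays moved. The work goes in short steps, Python scripts to look and compute and a shell command to move; the robot and the scene stay as the last step left them, time stands still between calls to the robot, and variables do not carry over. Pictures are saved under pics/ and viewed, and the job is handed in when it is done.

```bash
ls; mkdir -p pics; python3 - <<'E'
from cell import robot
import cv2
s=robot.observe();print(s)
for n in("scene","top","wrist"):
    c=robot.calibration(n);print(n,c["intrinsics"],c["pose"])
    cv2.imwrite(f"pics/a_{n}.png",robot.read_camera(n)[:,:,::-1])
E
```

```text
pics
{'time': 0.0, 'qpos': array([ 9.90991367e-01,  3.42729681e-01,  1.52500787e+00,  1.13494803e-06,
        1.27540272e+00, -1.46041039e-01]), 'qvel': array([-2.52488769e-04, -8.80770329e-04, -2.46110805e-03, -1.28284038e-03,
       -2.49451184e-05,  7.03732728e-05]), 'joint_efforts': array([ 5.24770712e-04, -4.31241453e+01, -2.44216758e+01,  7.18942937e-02,
        5.60197723e-02, -1.19463689e-04]), 'tool_pos': array([0.22042684, 0.4760383 , 0.22604455]), 'tool_rot': array([-1.57232731e+00,  2.26286440e-04, -4.33764426e-01]), 'contact_force': array([-0.02942522, -0.17275846, -0.56289079]), 'torque': array([-0.00614996,  0.02570128,  0.0362073 ]), 'opening': 0.09230849854528662}
scene [[448.71450769   0.         319.50040198]
 [  0.         448.71450769 243.28126512]
 [  0.           0.           1.        ]] [[ 0.8539988  -0.37455239  0.36110464  0.18463541]
 [-0.52011201 -0.59724106  0.61056253 -0.64777859]
 [-0.01302114 -0.70923453 -0.70485235  0.80851927]
 [ 0.          0.          0.          1.        ]]
top [[567.3159702    0.         318.68377568]
 [  0.         567.3159702  239.96757327]
 [  0.           0.           1.        ]] [[ 0.00852746 -0.99325058  0.11567442  0.4075711 ]
 [-0.99993368 -0.00936538 -0.00670221 -0.0322449 ]
 [ 0.0077403  -0.11560959 -0.99326457  1.4046251 ]
 [ 0.          0.          0.          1.        ]]
wrist [[345.16702319   0.         307.26363803]
 [  0.         345.16702319 239.29020477]
 [  0.           0.           1.        ]] [[ 4.20503389e-01  8.71243504e-01  2.53202795e-01  1.53871086e-01]
 [ 9.07290854e-01 -4.03656748e-01 -1.17832664e-01  5.08198256e-01]
 [-4.53926643e-04  2.79277615e-01 -9.60210293e-01  3.84188023e-01]
 [ 0.00000000e+00  0.00000000e+00  0.00000000e+00  1.00000000e+00]]
```

View pics/a_scene.png

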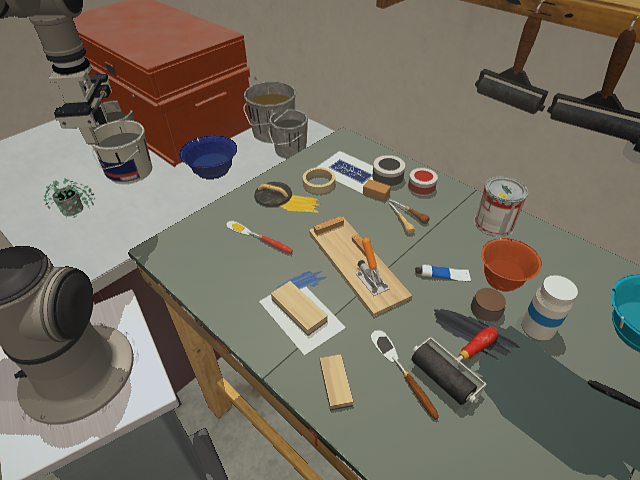

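View pics/a_top.png

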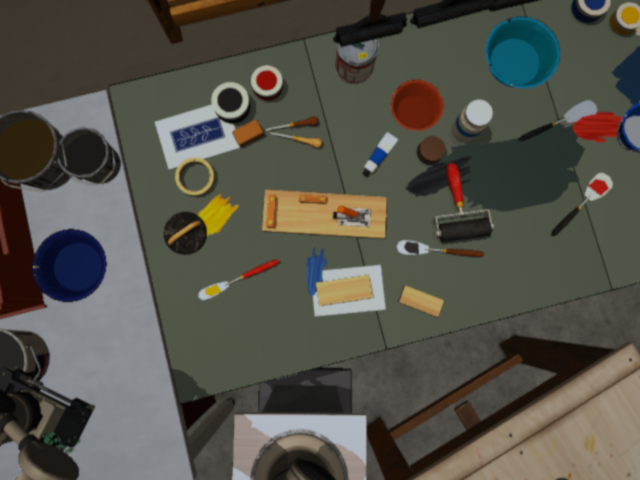

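View pics/a_wrist.png

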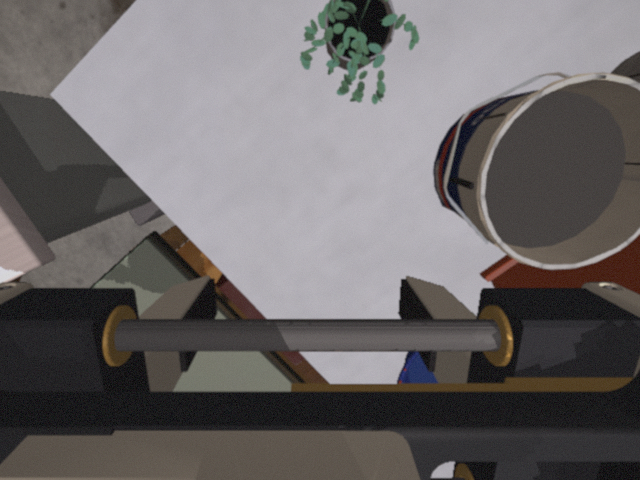

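Candidates for the block, in the top view: the pale block on paper at (343,290) and the pale block off paper at (422,301). The one on the paper is bigger and face down on its sheet, so it fits. There is also a printed sheet at (195,135), which isn't a block. I'll measure now and confirm with a crop.

```bash
cat > h.py <<'E'
from cell import robot
import cv2, numpy as np
def ray(cal,uv):
    K,P=cal["intrinsics"],cal["pose"]
    d=P[:3,:3]@np.linalg.solve(K,[uv[0],uv[1],1.0]); return P[:3,3],d
def onz(cal,uv,z):
    o,d=ray(cal,uv); return o+d*(z-o[2])/d[2]
def tri(pairs):
    A=np.zeros((3,3));b=np.zeros(3)
    for cal,uv in pairs:
        o,d=ray(cal,uv);d=d/np.linalg.norm(d);M=np.eye(3)-np.outer(d,d);A+=M;b+=M@o
    return np.linalg.solve(A,b)
def proj(cal,X):
    P=np.linalg.inv(cal["pose"]);p=cal["intrinsics"]@(P[:3,:3]@np.asarray(X)+P[:3,3]);return p[:2]/p[2]
def snap(name,f):
    c=robot.calibration(name);im=robot.read_camera(name)[:,:,::-1].copy();cv2.imwrite("pics/"+f+".png",im)
    np.savez("pics/"+f+".npz",intrinsics=c["intrinsics"],pose=c["pose"]);return c,im
def load(f):
    return dict(np.load("pics/"+f+".npz")),cv2.imread("pics/"+f+".png")
E
python3 - <<'E'
from h import *
c=robot.calibration("top")
for n,p,z in [("block",(343,290),.025),("small",(422,301),.02),("bedL",(263,210),.015),("bedR",(386,215),.015),("handle",(347,211),.1),("stop",(271,211),.03),("fence",(313,199),.025),("baren",(185,233),.02),("tape",(195,177),.02),("roller",(463,222),.05)]:
    print(n,onz(c,p,z).round(3))
im=cv2.imread("pics/a_top.png")[170:330,240:460]
cv2.imwrite("pics/a_crop.png",cv2.resize(im,None,fx=3.6,fy=3.6,interpolation=cv2.INTER_CUBIC))
E
```

```text
block [ 0.447 -0.102  0.025]
small [ 0.422 -0.294  0.02 ]
bedL [0.643 0.097 0.015]
bedR [ 0.633 -0.208  0.015]
handle [ 0.628 -0.106  0.1  ]
stop [0.638 0.076 0.03 ]
fence [ 0.67  -0.027  0.025]
baren [0.583 0.287 0.02 ]
tape [0.723 0.267 0.02 ]
roller [ 0.612 -0.39   0.05 ]
```

View pics/a_crop.png

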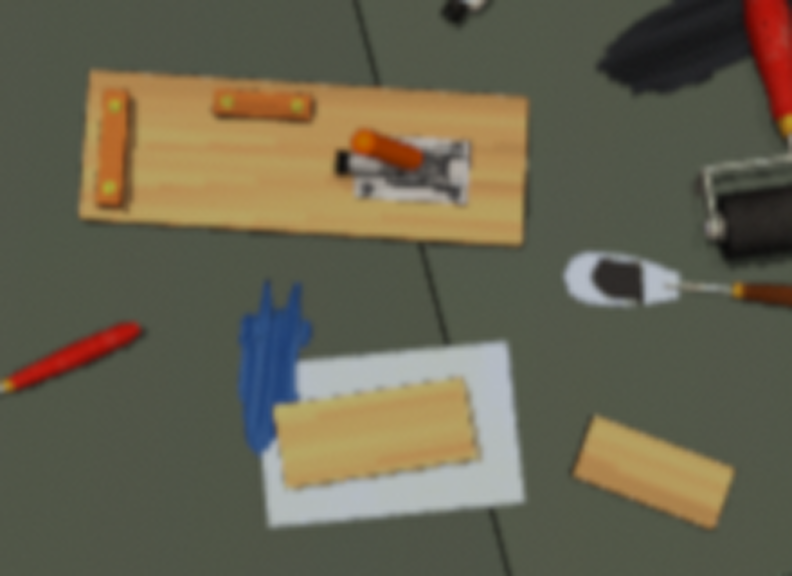

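The block on the paper is confirmed as the larger one, about 130 mm long; the loose one at crop (650,470) is smaller. I'll go over with the wrist camera.

```bash
python3 -m crank '{"xyz":[[0,-1,0],[0,-1,0],[0,-1,0],[0,-1,0],[0,-1,0],[0,-1,0],[0,0,0],[0,0,0]],"roll":[8.14,8.14,8.14,8.14,8.14,8.14,8.14,8.14]}' -1
python3 -m crank '{"xyz":[[4.1,0,2.15],[4.1,0,2.15],[4.1,0,2.15],[4.1,0,2.15],[4.1,0,2.15],[4.1,0,2.15],[4.1,0,2.15],[4.1,0,2.15],[4.1,0,2.15],[4.1,0,2.15],[4.1,0,2.15],[4.1,0,2.15],[4.1,0,2.15],[0,0,0],[0,0,0]],"roll":[0,0,0,0,0,0,0,0,0,0,0,0,0,0,0]}'
python3 - <<'E'
from h import *
s=robot.observe();print(s["tool_pos"],s["tool_rot"],s["qpos"])
snap("wrist","b1")
E
```

```text
time: 0.95
tool_pos: [0.2206, 0.4764, 0.2868]
tool_rot: [-1.571, 0.0, -1.576]
contact_force: [-0.7, -0.6, 0.2]
opening: 0.092
time: 2.45
tool_pos: [0.5002, -0.0571, 0.286]
tool_rot: [-1.572, 0.001, -1.573]
contact_force: [-0.1, 0.1, 0.2]
opening: 0.092
[ 0.50017419 -0.05706938  0.2859656 ] [-1.57242202e+00  8.67185962e-04 -1.57252979e+00] [-2.66221903e-01  2.62172832e-01  1.47236420e+00  4.17510946e-04
  1.40885149e+00 -2.64556829e-01]
```

View pics/b1.png

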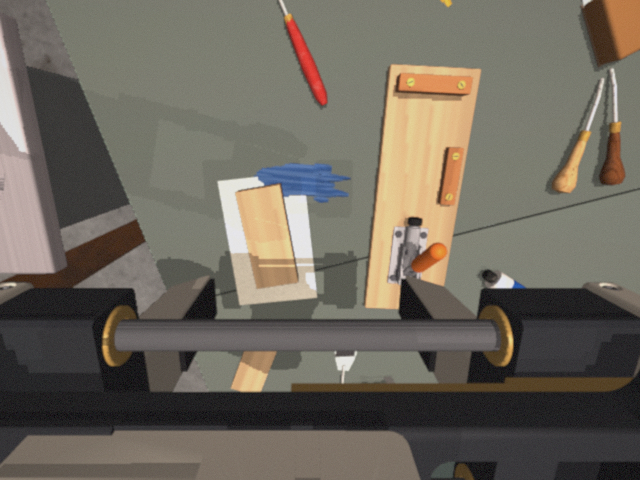

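The view shows the block at (268,237), with corners near (237,192), (280,184), (298,284) and (260,290). The end stop is at (434,84), the fence at (452,175), the pad at (414,221) and the handle end at (438,252). A second station will give me heights.

```bash
python3 -m crank '{"xyz":[[3.5,0,0],[3.5,0,0],[0,0,0],[0,0,0]],"roll":[0,0,0,0]}'
python3 - <<'E'
from h import *
s=robot.observe();print(s["tool_pos"])
c,im=snap("wrist","b2")
for f in("b1","b2"):
    c,im=load(f)
    cr=im[10:310,200:500]
    cv2.imwrite(f"pics/{f}c.png",cv2.resize(cr,(600,600),interpolation=cv2.INTER_CUBIC))
E
```

```text
time: 2.9
tool_pos: [0.5001, -0.1254, 0.2868]
tool_rot: [-1.571, 0.001, -1.57]
contact_force: [0.9, 1.0, 0.1]
opening: 0.0915
[ 0.50005349 -0.12536928  0.28682418]
```

View pics/b1c.png

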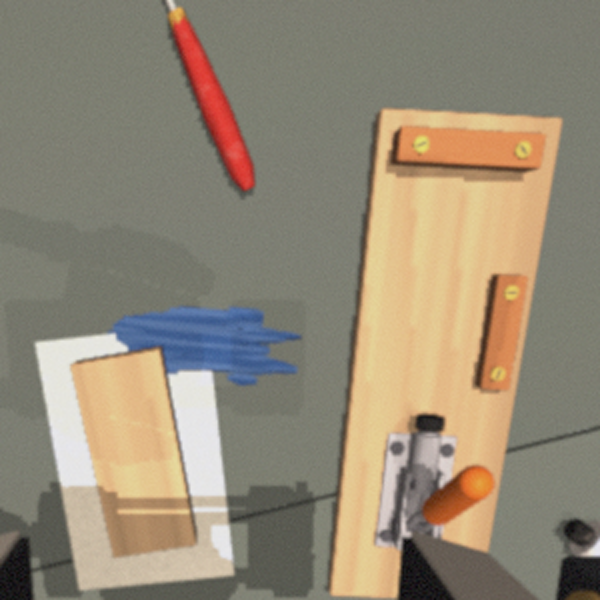

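View pics/b2c.png

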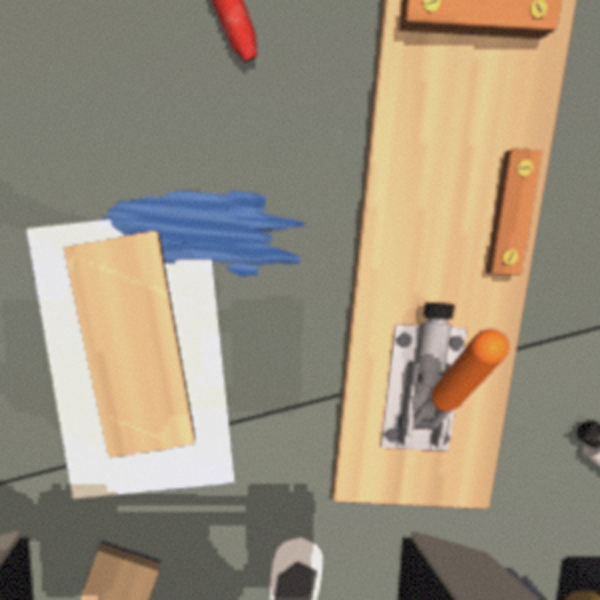

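```bash
python3 - <<'E'
from h import *
c1,_=load("b1");c2,_=load("b2")
px=lambda p:(199.75+p[0]/2,9.75+p[1]/2)
pts={"B_nw":((72,364),(64,246)),"B_ne":((160,348),(158,232)),"B_se":((196,545),(194,444)),"B_sw":((114,557),(108,458)),
"fence_tl":((496,275),(511,150)),"fence_bl":((480,388),(488,272)),"screw1":((512,292),(526,167)),"screw2":((499,373),(510,257)),"bedBL":((331,595),(334,500)),"stop_l":((393,164),(402,26)),"stop_r":((537,170),(555,33)),"stopscr":((421,144),(431,5)),"pad_tl":((417,414),(425,304)),"pad_tr":((444,416),(453,305)),"ball":((478,481),(491,346))}
R={}
for k,(a,b) in pts.items():
    R[k]=tri([(c1,px(a)),(c2,px(b))]);print(k,R[k].round(4))
print("block at z=.025");Q=[]
for k in("B_nw","B_ne","B_se","B_sw"):
    q=[onz(c,px(p),.025) for c,p in zip((c1,c2),pts[k])];Q.append(np.mean(q,0));print(k,q[0][:2].round(4),q[1][:2].round(4))
Q=np.array(Q);print("ctr",Q.mean(0),"len",np.linalg.norm((Q[0]+Q[1]-Q[2]-Q[3])/2),"wid",np.linalg.norm((Q[1]+Q[2]-Q[0]-Q[3])/2))
d=(Q[0]+Q[1]-Q[2]-Q[3]);print("long axis deg from +y (ccw)",np.degrees(np.arctan2(-d[0],d[1])))
for n,c,p,z in [("bedTL",c1,(381,108),.015),("bedTR",c1,(562,118),.015),("bedBL1",c1,(331,595),.015),("bedBL2",c2,(334,500),.015),("bedBR2",c2,(489,508),.015),
 ("ftl1",c1,(496,275),.027),("ftl2",c2,(511,150),.027),("fbl1",c1,(480,388),.027),("fbl2",c2,(488,272),.027),("stopl1",c1,(393,164),.033),("stopr1",c1,(537,170),.033),("stopl2",c2,(402,26),.033),("stopr2",c2,(555,33),.033)]:
    print(n,onz(c,px(p),z).round(4))
E
```

```text
B_nw [ 0.4144 -0.0424  0.0251]
B_ne [ 0.4678 -0.0342  0.0136]
B_se [ 0.4888 -0.1616  0.0243]
B_sw [ 0.4337 -0.1721  0.02  ]
fence_tl [0.6678 0.0093 0.0235]
fence_bl [ 0.6616 -0.0568  0.0291]
screw1 [ 6.756e-01 -2.000e-04  2.890e-02]
screw2 [ 0.6747 -0.0484  0.0245]
bedBL [ 0.5802 -0.2013  0.0178]
stop_l [0.6013 0.0694 0.0283]
stop_r [0.6826 0.0662 0.0281]
stopscr [0.6167 0.0801 0.0255]
pad_tl [ 0.6295 -0.0758  0.0159]
pad_tr [ 0.6452 -0.0761  0.0204]
ball [ 0.6351 -0.0899  0.11  ]
block at z=.025
B_nw [ 0.4147 -0.0424] [ 0.4141 -0.0424]
B_ne [ 0.4685 -0.0328] [ 0.4689 -0.0347]
B_se [ 0.489  -0.1613] [ 0.4887 -0.1615]
B_sw [ 0.4349 -0.1698] [ 0.4342 -0.1706]
ctr [ 0.45163813 -0.1019467   0.025     ] len 0.12929604627775593 wid 0.054992501749243895
long axis deg from +y (ccw) 8.958409434528525
bedTL [0.5955 0.1003 0.015 ]
bedTR [0.6983 0.095  0.015 ]
bedBL1 [ 0.5809 -0.2028  0.015 ]
bedBL2 [ 0.5805 -0.2023  0.015 ]
bedBR2 [ 0.6834 -0.2079  0.015 ]
ftl1 [0.6658 0.0094 0.027 ]
ftl2 [0.6671 0.0089 0.027 ]
fbl1 [ 0.6634 -0.0572  0.027 ]
fbl2 [ 0.6615 -0.0569  0.027 ]
stopl1 [0.6001 0.0688 0.033 ]
stopr1 [0.6798 0.0656 0.033 ]
stopl2 [0.6002 0.0681 0.033 ]
stopr2 [0.6811 0.0649 0.033 ]
```

The bed origin comes out at about (0.638, 0.003), yaw -2.9°. The block's centre is (0.4516, -0.102), its long axis is 9° counter-clockwise from +y, and its top is at about 25 mm, all in line with the text. Since the tool always points down, I'll pinch the block lightly near its -y end and let it pivot in the pads.

```bash
python3 -m crank '{"xyz":[[0,0,0],[0,0,0],[0.9,0,-4.4],[0,4.7,0],[0,4.7,0],[0,4.7,0],[0,4.7,0],[0,3.2,0],[0,0,0],[0,0,0]],"roll":[-4.5,-4.5,0,0,0,0,0,0,0,0]}' -1
python3 - <<'E'
from h import *
s=robot.observe();print(s["tool_pos"],s["tool_rot"])
snap("wrist","c1")
E
```

```text
time: 3.95
tool_pos: [0.4588, -0.1413, 0.0675]
tool_rot: [-1.571, 0.0, -1.412]
contact_force: [0.4, 0.5, 1.1]
opening: 0.092
[ 0.45882709 -0.1413079   0.06749886] [-1.57065797e+00  1.99202609e-04 -1.41172909e+00]
```

View pics/c1.png

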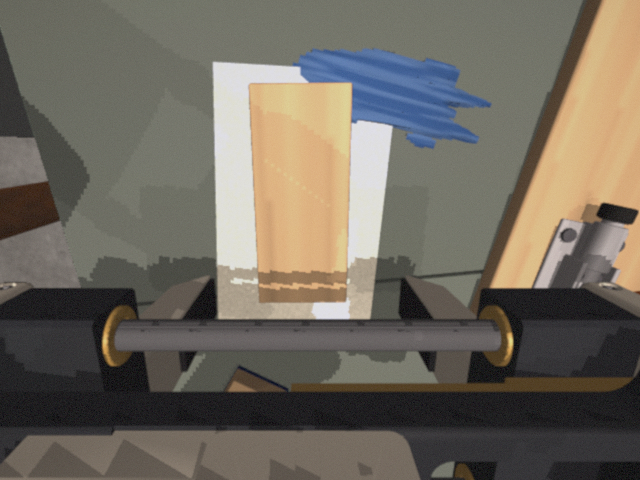

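The block is between the fingers and squared up, with its edges at columns 258–348 and its near end at row 302. I'll descend and pinch.

```bash
python3 -m crank '{"xyz":[[0,3,0],[0,3.0,0],[0,0.4,0],[0,0,0],[0,0,0]],"roll":[0,0,0,0,0]}' -1
python3 -m crank '{"xyz":[[0,0,0],[0,0,0],[0,0,0],[0,0,0],[0,0,0],[0,0,0],[0,0,0],[0,0,0]],"roll":[0,0,0,0,0,0,0,0]}' 1 8
```

```text
time: 4.5
tool_pos: [0.4597, -0.1428, 0.0046]
tool_rot: [-1.568, -0.002, -1.413]
contact_force: [-0.1, -0.2, 0.3]
opening: 0.092
time: 5.3
tool_pos: [0.4582, -0.1423, 0.0028]
tool_rot: [-1.571, 0.0, -1.413]
contact_force: [-1.9, -0.5, 4.3]
opening: 0.056
```

```bash
python3 -m crank '{"xyz":[[-0.15,-0.9,0],[-0.32,-0.89,0],[-0.35,-0.86,0],[-0.43,-0.83,0],[-0.5,-0.79,0],[-0.56,-0.74,0],[-0.63,-0.69,0],[-0.68,-0.63,0],[-0.73,-0.57,0],[-0.78,-0.5,0],[0,0,0]],"roll":[0,0,0,0,0,0,0,0,0,0,0]}' 1 8
python3 - <<'E'
from h import *
snap("wrist","d1");c,im=snap("scene","d1s")
cv2.imwrite("pics/d1sc.png",cv2.resize(im[180:400,200:460],None,fx=3,fy=2.7))
E
```

```text
time: 6.4
tool_pos: [0.4503, -0.0907, 0.0773]
tool_rot: [-1.57, -0.0, -1.412]
contact_force: [0.4, -0.8, -1.2]
opening: 0.0555
```

View pics/d1.png

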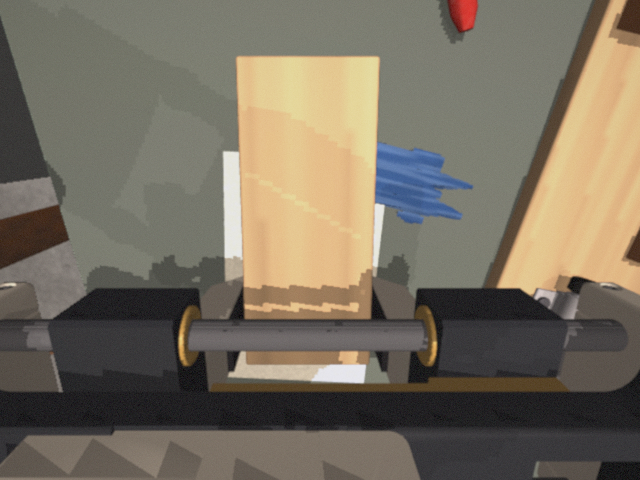

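View pics/d1sc.png

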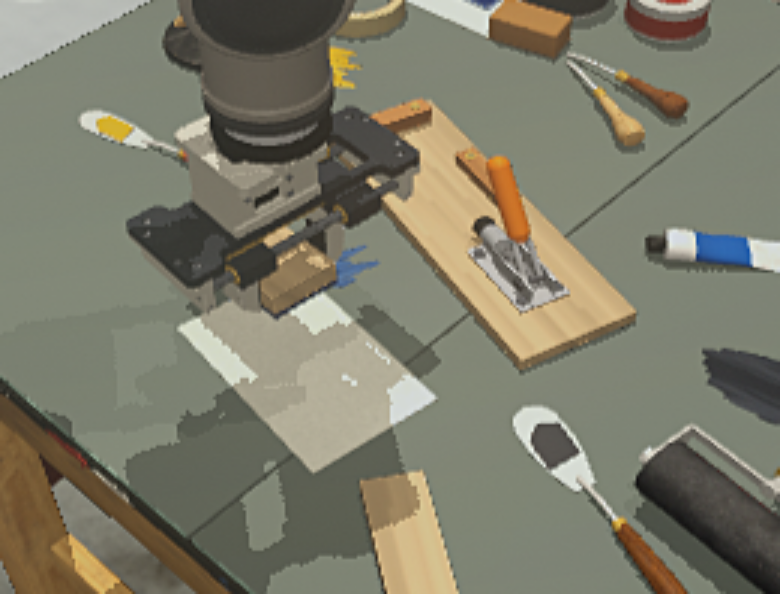

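The block came up still level (its far edge, at row 57, looks close and wide), so 8 N is too stiff to let it pivot. I'll ease the grip to 4 N and see if it swings.

```bash
python3 -m crank '{"xyz":[[0,0,0],[0,0,0],[0,0,0],[0,0,0]],"roll":[0,0,0,0]}' 1 4
python3 - <<'E'
from h import *
snap("wrist","d2")
E
```

```text
time: 6.9
tool_pos: [0.4503, -0.0918, 0.0766]
tool_rot: [-1.571, 0.0, -1.414]
contact_force: [-0.5, -0.4, -1.3]
opening: 0.056
```

View pics/d2.png

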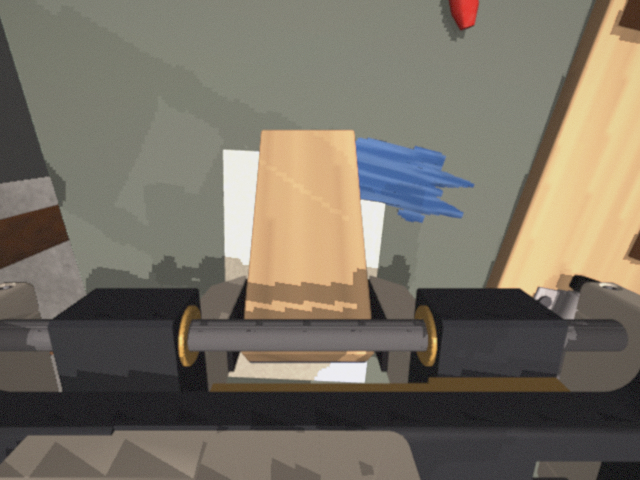

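It swings at 4 N: the far edge dropped to row 130. I'll work out the tilt.

```bash
cat >> h.py <<'E'
def edge(f,p,q,w=.056):
    "3-D midpoint of the block's cross edge from its two end pixels and its known width"
    c,_=load(f);o,a=ray(c,p);_,b=ray(c,q);s=w/np.linalg.norm(a-b);return o+s*(a+b)/2
E
python3 - <<'E'
from h import *
m=edge("d2",(260.5,130),(356,130));print(m)
s=robot.observe();t=s["tool_pos"];g=t+[0,0,.019];print(g)
print(np.degrees(np.arctan2(g[2]-m[2],np.hypot(*(g-m)[:2]))))
E
```

```text
[ 0.44008196 -0.01186102  0.02240831]
[ 0.45030081 -0.09173518  0.09561673]
42.27512984868832
```

```bash
python3 -m crank '{"xyz":[[-0.82,-0.43,0],[-0.86,-0.36,0],[-0.88,-0.29,0],[-0.91,-0.21,0],[-0.92,-0.12,0],[-0.93,-0.04,0],[0,0,0],[0,0,0]],"roll":[0,0,0,0,0,0,0,0]}' 1 4
python3 - <<'E'
from h import *
snap("wrist","d3");c,im=snap("scene","d3s")
cv2.imwrite("pics/d3sc.png",cv2.resize(im[180:400,200:460],None,fx=3,fy=2.7))
E
```

```text
time: 7.75
tool_pos: [0.442, -0.0388, 0.0912]
tool_rot: [-1.571, -0.0, -1.412]
contact_force: [-0.2, 0.4, -1.1]
opening: 0.0562
```

View pics/d3.png

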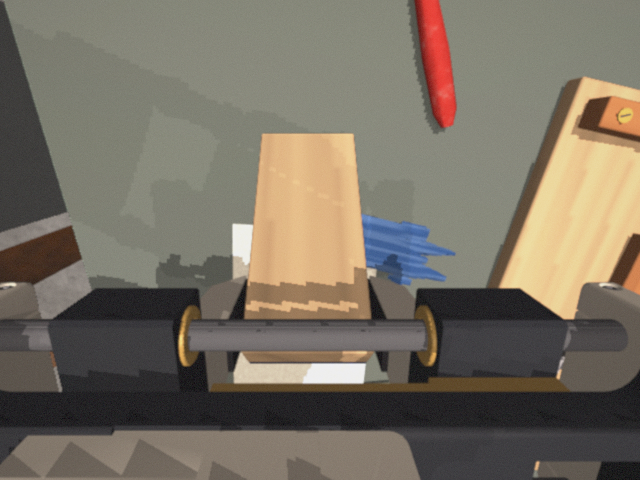

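View pics/d3sc.png

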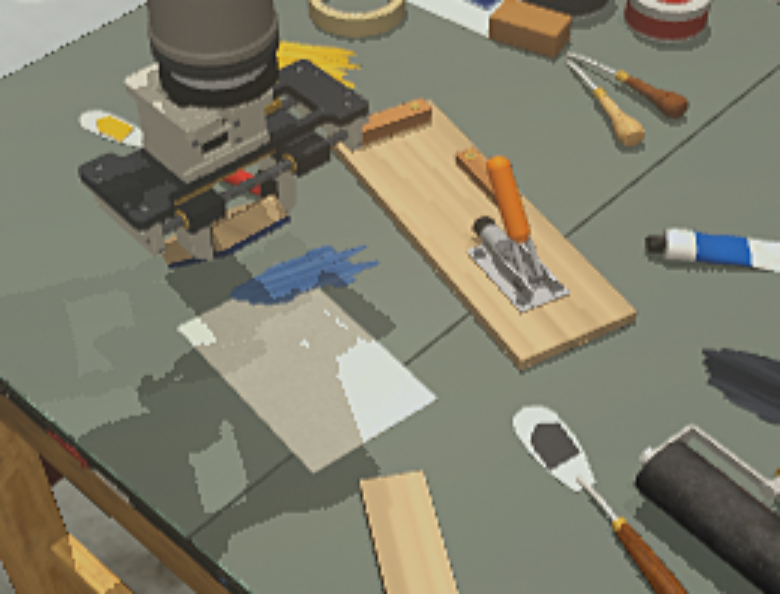

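```bash
python3 - <<'E'
from h import *
m=edge("d3",(261.5,134),(353.5,134));print(m)
s=robot.observe();t=s["tool_pos"];g=t+[0,0,.019];print(g)
h=np.hypot(*(g-m)[:2]);print(h,np.degrees(np.arctan2(g[2]-m[2],h)))
E
```

```text
[0.43165179 0.03888431 0.02959577]
[ 0.44207859 -0.03923243  0.11013825]
0.07880954347669525 45.62306190388855
```

It hangs in the air at about 49° of tilt, held by pad friction. I'll ease to 3 N so it swings nearer vertical; the bench is only about 5 mm below.

```bash
python3 -m crank '{"xyz":[[0,0,0],[0,0,0],[0,0,0],[0,0,0]],"roll":[0,0,0,0]}' 1 3
python3 - <<'E'
from h import *
snap("wrist","d4")
E
```

```text
time: 8.25
tool_pos: [0.442, -0.0392, 0.0912]
tool_rot: [-1.571, 0.0, -1.414]
contact_force: [0.0, 0.3, -1.2]
opening: 0.0558
```

View pics/d4.png

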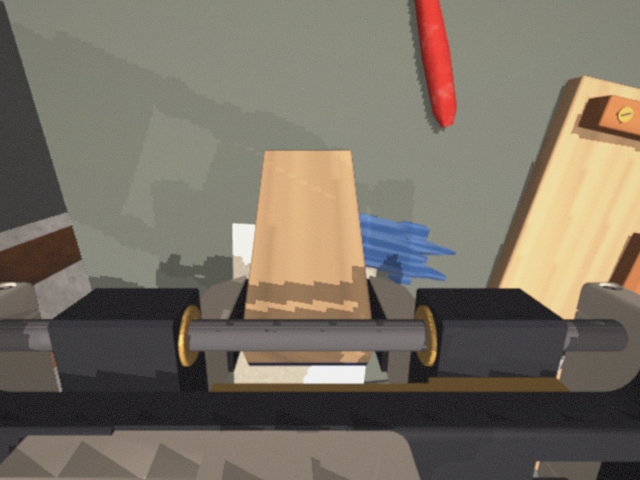

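It reached about 56°. I'll ratchet it to vertical by inertia: abrupt starts toward +y and abrupt stops toward -y, with the grip kept light.

```bash
python3 -m crank '{"xyz":[[0,-1,0],[0,-1.5,0],[0,-1,0],[-4,0,0],[-3,0,0],[-2,0,0],[-1,0,0],[0,0,0],[0,0,0]],"roll":[0,0,0,0,0,0,0,0,0]}' 1 3
python3 - <<'E'
from h import *
snap("wrist","d5")
E
```

```text
time: 9.2
tool_pos: [0.4266, 0.0593, 0.1264]
tool_rot: [-1.57, -0.0, -1.413]
contact_force: [0.4, -0.3, -1.4]
opening: 0.0559
```

View pics/d5.png

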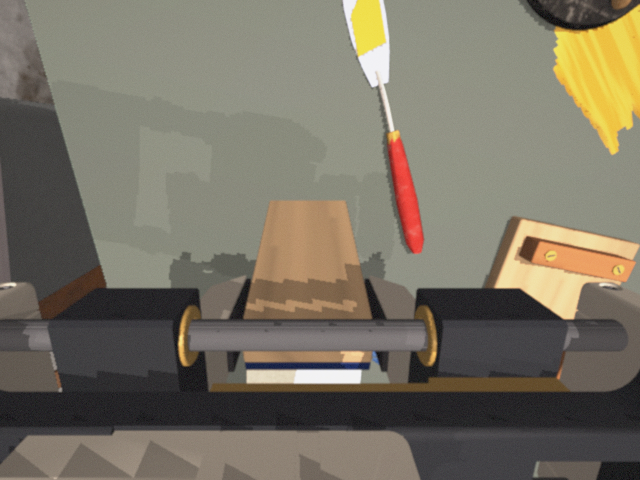

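The ratchet works: the far edge is now at row 200 and the blue face shows at row 365. I'll go back with an abrupt stop.

```bash
python3 -m crank '{"xyz":[[1,0,0],[2,0,0],[3,0,0],[4,0,0],[0,0,0],[0,0,0],[-4.5,0,0],[-3,0,0],[-2,0,0],[-0.5,0,0],[0,0,0]],"roll":[0,0,0,0,0,0,0,0,0,0,0]}' 1 3
python3 - <<'E'
from h import *
snap("wrist","d6")
E
```

```text
time: 10.35
tool_pos: [0.426, 0.0604, 0.1262]
tool_rot: [-1.571, -0.0, -1.411]
contact_force: [-0.2, -0.4, -1.2]
opening: 0.0556
```

View pics/d6.png

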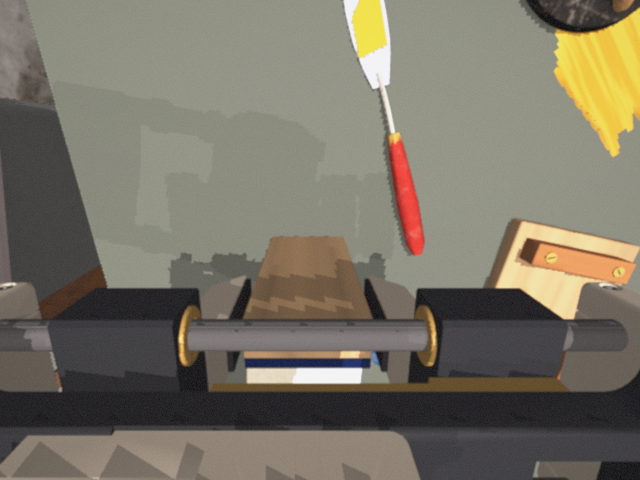

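```bash
python3 - <<'E'
from h import *
m=edge("d6",(272,237),(349.5,237));m5=edge("d5",(269,201),(348.5,201))
s=robot.observe();t=s["tool_pos"];g=t+[0,0,.019];print(m,g)
for q in(m5,m):
    h=np.hypot(*(g-q)[:2]);print(h,np.linalg.norm(g-q),np.degrees(np.arctan2(g[2]-q[2],h)))
E
python3 -m crank '{"xyz":[[1,0,0],[2,0,0],[3,0,0],[4,0,0],[0,0,0],[0,0,0],[-4.5,0,0],[-3,0,0],[-2,0,0],[-0.5,0,0],[0,0,0]],"roll":[0,0,0,0,0,0,0,0,0,0,0]}' 1 3
python3 - <<'E'
from h import *
snap("wrist","d7")
E
```

```text
[0.42916057 0.06841749 0.04429596] [0.42626716 0.05972801 0.14523463]
0.03310875051013908 0.10702284870216233 71.97924341611055
0.009158546374967751 0.10135330852325858 84.81553365371792
time: 11.5
tool_pos: [0.426, 0.0604, 0.1262]
tool_rot: [-1.571, -0.0, -1.411]
contact_force: [-0.5, -0.9, -2.0]
opening: 0.0563
```

View pics/d7.png

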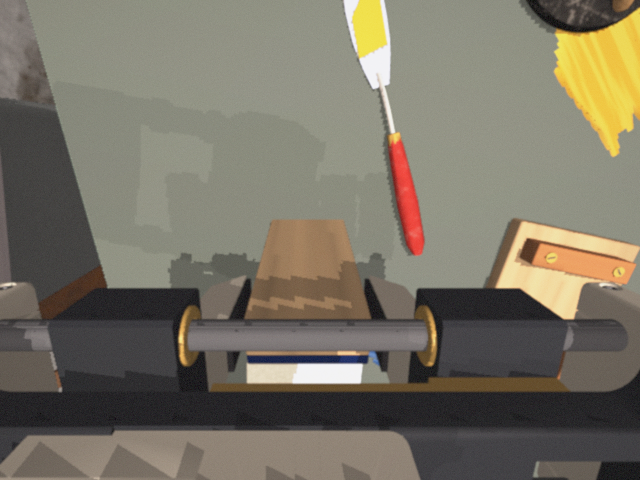

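It's within about 10° of vertical. Next I'll lower the toe onto the bench and drag lightly toward +y to bring it through vertical.

```bash
python3 -m crank '{"xyz":[[0,1,0],[0,1.2,0],[0,1.0,0],[0,0.4,0],[0,0.2,0],[0,0,0]],"roll":[0,0,0,0,0,0]}' 1 3
python3 -m crank '{"xyz":[[-0.5,0,0],[-0.6,0,0],[-0.6,0,0],[-0.6,0.05,0],[-0.6,0.1,0],[-0.6,0.1,0],[0,0,0]],"roll":[0,0,0,0,0,0,0]}' 1 4
python3 - <<'E'
from h import *
snap("wrist","d8");c,im=snap("scene","d8s")
cv2.imwrite("pics/d8sc.png",cv2.resize(im[140:360,180:440],None,fx=3,fy=2.7))
E
```

```text
time: 12.15
tool_pos: [0.4262, 0.0595, 0.088]
tool_rot: [-1.571, 0.0, -1.414]
contact_force: [-0.7, -0.4, -0.4]
opening: 0.0563
time: 12.85
tool_pos: [0.4205, 0.0951, 0.0858]
tool_rot: [-1.571, 0.0, -1.412]
contact_force: [-0.8, -0.3, 2.6]
opening: 0.0559
```

View pics/d8.png

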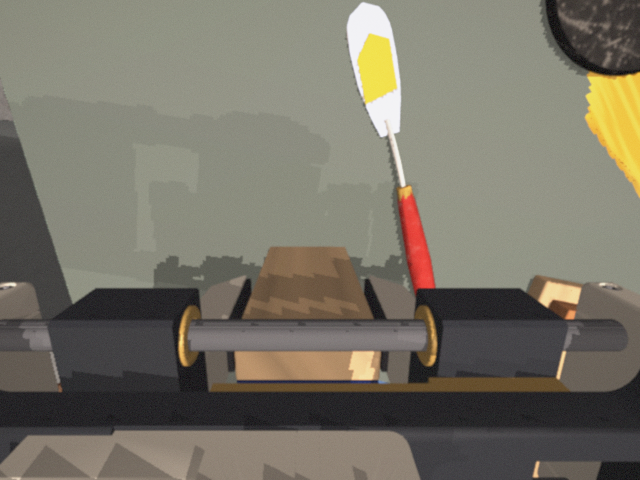

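View pics/d8sc.png

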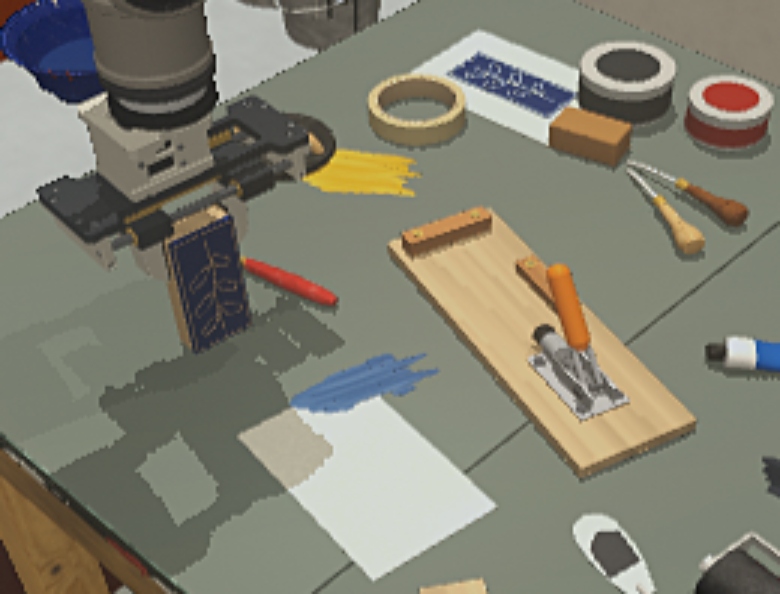

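The block now stands nearly upright, with its carved face toward the clamp side. Measuring lean.

```bash
python3 - <<'E'
from h import *
m=edge("d8",(268,247.5),(347.5,247.5))
s=robot.observe();t=s["tool_pos"];g=t+[0,0,.019];print(m,g)
print((g-m).round(4))
E
python3 -m crank '{"xyz":[[-0.5,0,0],[-0.6,0,0],[-0.6,0,0],[-0.6,0.05,0],[-0.6,0.1,0],[-0.6,0.1,0],[0,0,0]],"roll":[0,0,0,0,0,0,0]}' 1 4
python3 - <<'E'
from h import *
snap("wrist","d9");c,im=snap("scene","d9s")
cv2.imwrite("pics/d9sc.png",cv2.resize(im[140:360,180:440],None,fx=3,fy=2.7))
E
```

```text
[0.42235607 0.09744212 0.01192226] [0.42062141 0.09449998 0.10470459]
[-0.0017 -0.0029  0.0928]
time: 13.65
tool_pos: [0.4154, 0.1297, 0.0832]
tool_rot: [-1.57, 0.0, -1.412]
contact_force: [0.5, 0.6, 0.0]
opening: 0.0562
```

View pics/d9.png

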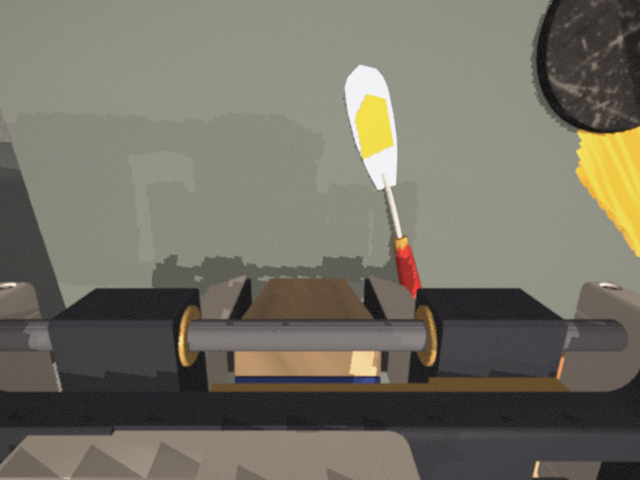

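View pics/d9sc.png

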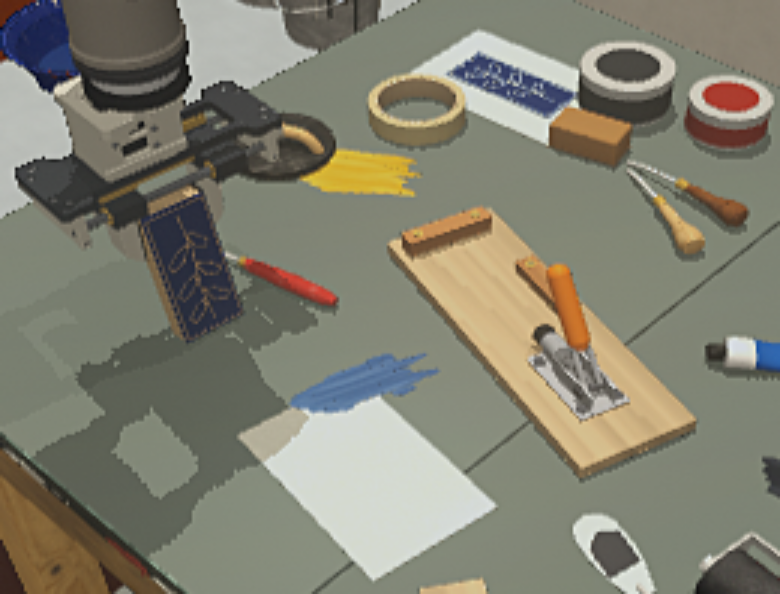

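It leans about 20° past vertical, the right way. When laid, the bottom end would sweep into the clamp pad, so I'll lay it to about 20° above flat over free bench, then tighten and carry it at that tilt. First I'll move back to clear ground.

```bash
python3 -m crank '{"xyz":[[0,0,0],[0,0,0],[0,-1,0],[0,-2,0],[1,0,0],[2,0,0],[2.5,0,0],[2.5,0,0],[2,0,0],[1.5,0,0],[0.5,0,0],[0,1.5,0],[0,1.2,0],[0,0.3,0],[0,0,0]],"roll":[0,0,0,0,0,0,0,0,0,0,0,0,0,0,0]}' 1 25
python3 -m crank '{"xyz":[[0,0,0],[-0.8,0.3,0],[-0.9,0.38,0],[-0.8,0.45,0],[-0.76,0.51,0],[-0.7,0.59,0],[-0.67,0.63,0],[-0.59,0.7,0],[-0.54,0.74,0],[0,0,0]],"roll":[0,0,0,0,0,0,0,0,0,0]}' 1 4
python3 - <<'E'
from h import *
snap("wrist","e1");c,im=snap("scene","e1s")
cv2.imwrite("pics/e1sc.png",cv2.resize(im[140:360,180:440],None,fx=3,fy=2.7))
E
```

```text
time: 15.25
tool_pos: [0.4334, 0.0104, 0.0832]
tool_rot: [-1.572, 0.0, -1.413]
contact_force: [-1.9, -1.3, 0.3]
opening: 0.0562
time: 16.25
tool_pos: [0.4243, 0.0676, 0.039]
tool_rot: [-1.573, 0.0, -1.412]
contact_force: [-1.3, 1.0, -0.7]
opening: 0.056
```

View pics/e1.png

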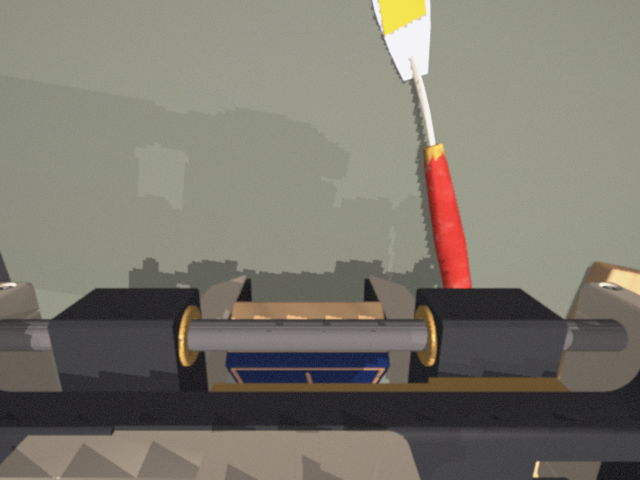

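View pics/e1sc.png

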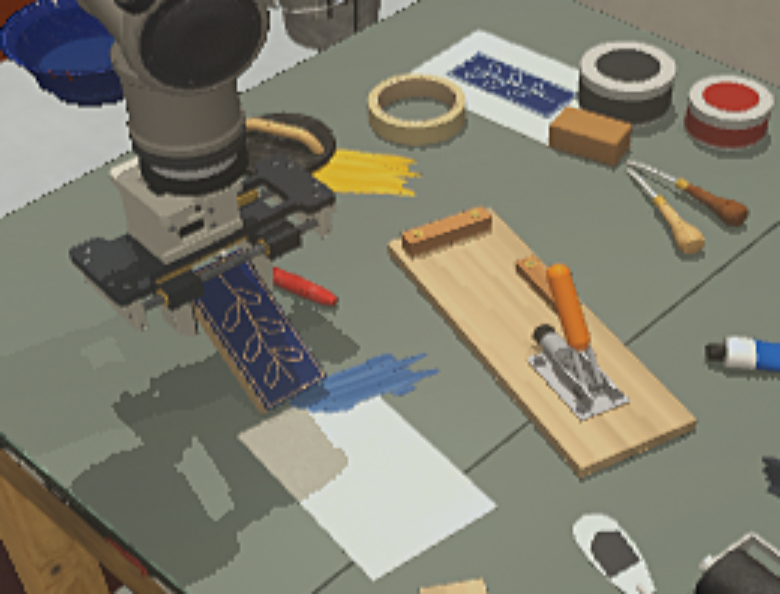

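The tilt is about 30°, carved face upward. Two more small steps, then I'll tighten, lift and carry.

```bash
python3 -m crank '{"xyz":[[-0.46,0.75,0],[-0.42,0.75,0],[0,0,0],[0,0,0]],"roll":[0,0,0,0]}' 1 4
python3 -m crank '{"xyz":[[0,0,0],[0,0,0],[0,0,0],[0,-1,0],[0,-2,0],[0,-3,0],[0,-3,0],[0,-2,0],[0,0,0],[0,0,0],[0,0,0]],"roll":[0,0,0,0,0,0,0,0,6,6,0]}' 1 25
python3 - <<'E'
from h import *
snap("wrist","e2");c,im=snap("scene","e2s")
cv2.imwrite("pics/e2sc.png",cv2.resize(im[140:360,180:440],None,fx=3,fy=2.7))
snap("top","e2t")
E
```

```text
time: 16.75
tool_pos: [0.4234, 0.0759, 0.0249]
tool_rot: [-1.572, 0.0, -1.413]
contact_force: [-0.5, 0.2, -0.5]
opening: 0.0561
time: 17.85
tool_pos: [0.4237, 0.0759, 0.1361]
tool_rot: [-1.57, 0.0, -1.624]
contact_force: [-0.1, -0.5, -2.0]
opening: 0.0558
```

View pics/e2sc.png

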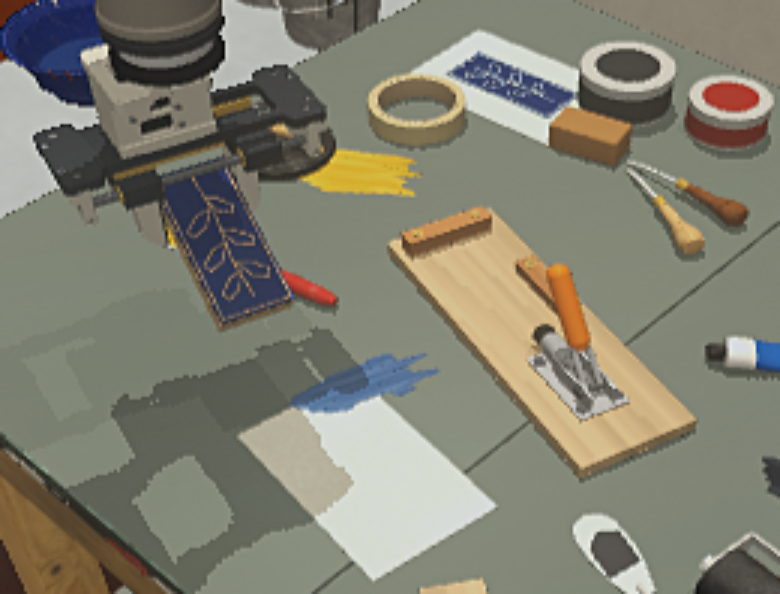

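```bash
python3 - <<'E'
from h import *
c,im=load("e2s")
cv2.imwrite("pics/e2z.png",cv2.resize(im[190:255,215:295],(800,650),interpolation=cv2.INTER_CUBIC))
E
```

```text
(no output)
```

View pics/e2z.png

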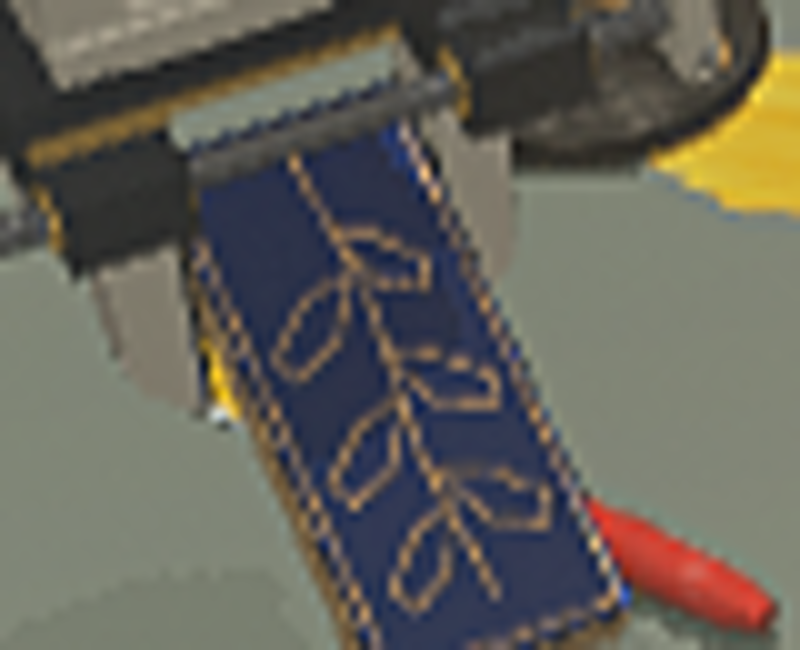

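```bash
python3 - <<'E'
from h import *
c,im=load("e2s")
t=np.array([.4237,.0759,.1361]);yaw=-1.624
tx=np.array([np.cos(yaw),np.sin(yaw),0]);tz=np.array([-np.sin(yaw),np.cos(yaw),0])
for p,s in(((277.3,250.3),.028),((252,256),-.028)):
    o,d=ray(c,p);k=(s-(o-t)@tz)/(d@tz);q=o+k*d
    print(q,"along tool x",(q-t)@tx,"z rel grip",q[2]-t[2]-.019)
E
```

```text
[ 0.44613153 -0.02940958  0.12872023] along tool x 0.10396768765708234 z rel grip -0.026379773754589313
[ 0.39025912 -0.02552349  0.13891757] along tool x 0.10305832077633412 z rel grip -0.016182434929720473
```

```bash
python3 -m crank '{"xyz":[[0.2,0,1.5],[0.4,0,3],[0.5,0,4],[0.5,0,4],[0.5,0,4],[0.4,0,3],[0.34,0,1.98],[0,0,0],[0,2,0],[0,3,0],[0,2,0],[0,1.5,0],[0,0.4,0],[0,0,0],[0,0,0]],"roll":[0,0,0,0,0,0,0,0,0,0,0,0,0,0,0]}' 1 25
python3 - <<'E'
from h import *
snap("wrist","f1");c,im=snap("scene","f1s")
cv2.imwrite("pics/f1z.png",cv2.resize(im[190:320,290:420],(780,585),interpolation=cv2.INTER_CUBIC))
E
```

```text
time: 19.5
tool_pos: [0.6374, 0.0364, 0.0474]
tool_rot: [-1.569, 0.0, -1.622]
contact_force: [0.5, -0.9, -1.8]
opening: 0.0559
```

View pics/f1z.png

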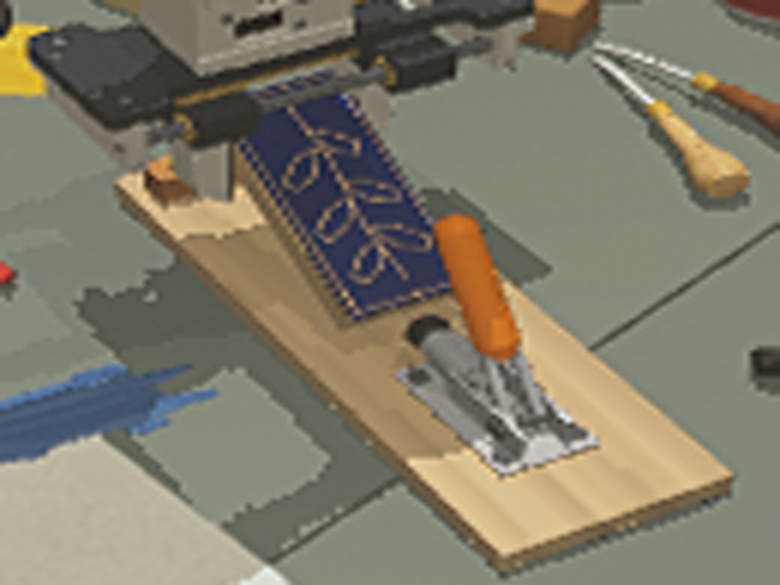

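View pics/f1.png

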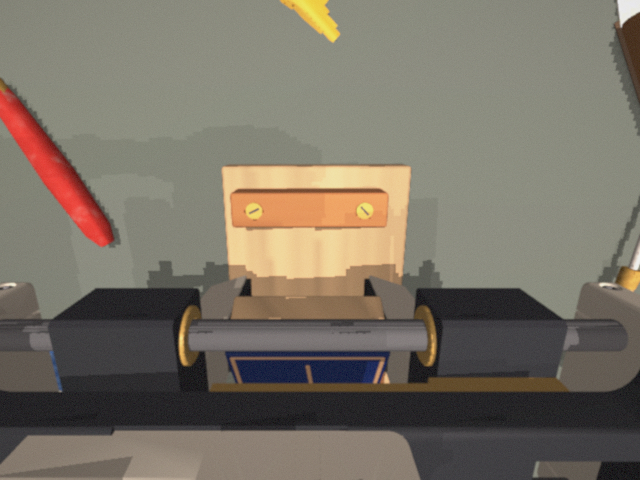

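The block hangs over the bed square to it, carved face up, with its bottom edge at crop (355,320) just ahead of the black pad at (430,330). I'll check the gap.

```bash
python3 - <<'E'
from h import *
c,im=load("f1s")
t=np.array([.6374,.0364,.0474]);yaw=-1.622
tx=np.array([np.cos(yaw),np.sin(yaw),0]);tz=np.array([-np.sin(yaw),np.cos(yaw),0])
O=np.array([.638,.003,0]);bx=np.array([.9987,-.0506,0]);by=np.array([.0506,.9987,0])
o,d=ray(c,(349.2,261.1));q=o+d*((-.028-(o-t)@tz)/(d@tz))
print(q,"bed",(q-O)@bx,(q-O)@by,q[2])
for n,p in(("pad",(290+425/6,190+322/4.5)),):
    q=onz(c,p,.036);print(n,(q-O)@bx,(q-O)@by)
print("tcp bed",(t-O)@bx,(t-O)@by)
E
```

```text
[ 0.60376158 -0.07290417  0.04481131] bed -0.030353155996303012 -0.07753795770076602 0.04481131119202564
pad -0.0028334055014113827 -0.08517053693550244
tcp bed -0.0022892600000000447 0.03332622
```

```bash
python3 - <<'E'
from h import *
O=np.array([.638,.003,0]);bx=np.array([.9987,-.0506,0]);by=np.array([.0506,.9987,0])
c,_=load("f1")
m=edge("f1",(230.5,297),(383.5,297));print("A back edge",(m-O)@bx,(m-O)@by,m[2])
for p in((232,226),(387,226)):
    q=onz(c,p,.033);print("stop",(q-O)@bx,(q-O)@by)
E
```

```text
A back edge -0.0006848899045353561 0.05359028451010897 0.09000245048318184
stop -0.03913430054401451 0.06624206516942253
stop 0.040610214825068054 0.06609872449113449
```

```bash
python3 -m crank '{"xyz":[[0,0.4,0],[0,0.3,0],[0,0,0],[0,0,0]],"roll":[0,0,0,0]}' 1 25
python3 -m crank '{"xyz":[[0,0,0],[-0.1,0.4,0],[-0.1,0.4,0],[-0.1,0.4,0],[-0.05,0.3,0],[0,0,0],[0,0,0]],"roll":[0,0,0,0,0,0,0]}' 1 4
python3 - <<'E'
from h import *
snap("wrist","f2");c,im=snap("scene","f2s")
cv2.imwrite("pics/f2z.png",cv2.resize(im[190:320,290:420],(780,585),interpolation=cv2.INTER_CUBIC))
E
```

```text
time: 20.0
tool_pos: [0.6369, 0.0363, 0.0394]
tool_rot: [-1.57, -0.0, -1.623]
contact_force: [0.3, -0.4, 0.4]
opening: 0.0556
time: 20.7
tool_pos: [0.6367, 0.0398, 0.0238]
tool_rot: [-1.572, -0.0, -1.623]
contact_force: [0.4, -0.2, -0.9]
opening: 0.0558
```

View pics/f2z.png

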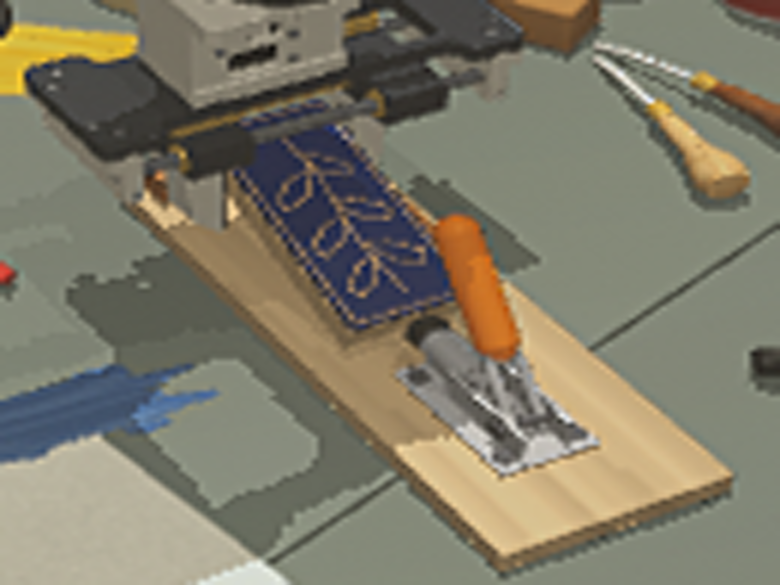

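View pics/f2.png

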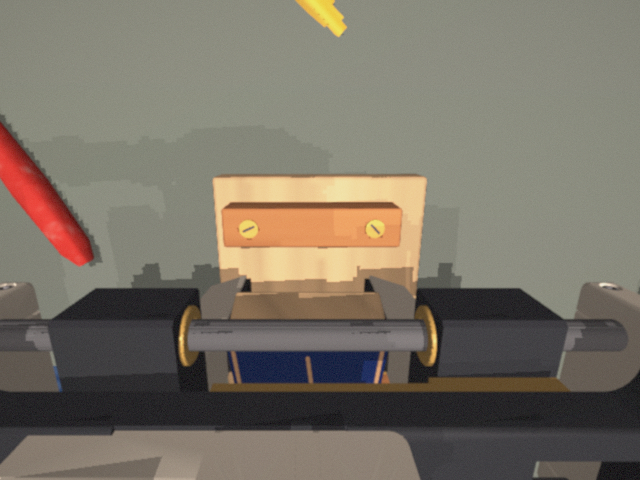

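Nearly flat, with clearance to both the pad (420,330) and the end stop. A bit lower, then release.

```bash
python3 -m crank '{"xyz":[[-0.1,0.3,0],[-0.1,0.25,0],[0,0,0],[0,0,0]],"roll":[0,0,0,0]}' 1 4
python3 -m crank '{"xyz":[[0,0,0],[0,0,0],[0,0,0],[0,0,0],[0,0,0],[0,-4,0],[0,-4.5,0],[0,-4.5,0],[0,-4,0],[0,-4,0],[0,0,0],[0,0,0]],"roll":[0,0,0,0,0,0,0,0,0,0,0,0]}' -1
python3 - <<'E'
from h import *
c,im=snap("wrist","g1");cv2.imwrite("pics/g1z.png",cv2.resize(im[60:320,190:450],(780,780)[:2] if 0 else (600,600),interpolation=cv2.INTER_CUBIC))
c,im=snap("scene","g1s")
cv2.imwrite("pics/g1sz.png",cv2.resize(im[190:320,290:420],(780,585),interpolation=cv2.INTER_CUBIC))
E
```

```text
time: 21.2
tool_pos: [0.637, 0.0419, 0.0186]
tool_rot: [-1.571, 0.0, -1.623]
contact_force: [0.1, 0.8, -1.5]
opening: 0.0559
time: 22.4
tool_pos: [0.6373, 0.0419, 0.2297]
tool_rot: [-1.569, 0.0, -1.623]
contact_force: [-0.3, 0.6, -0.8]
opening: 0.0916
```

View pics/g1.png

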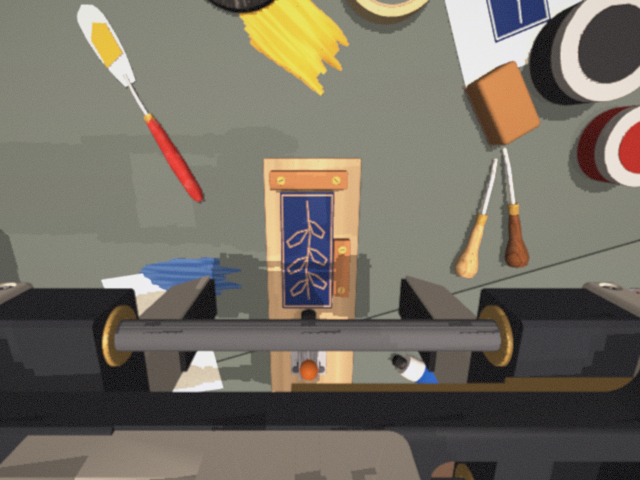

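View pics/g1sz.png

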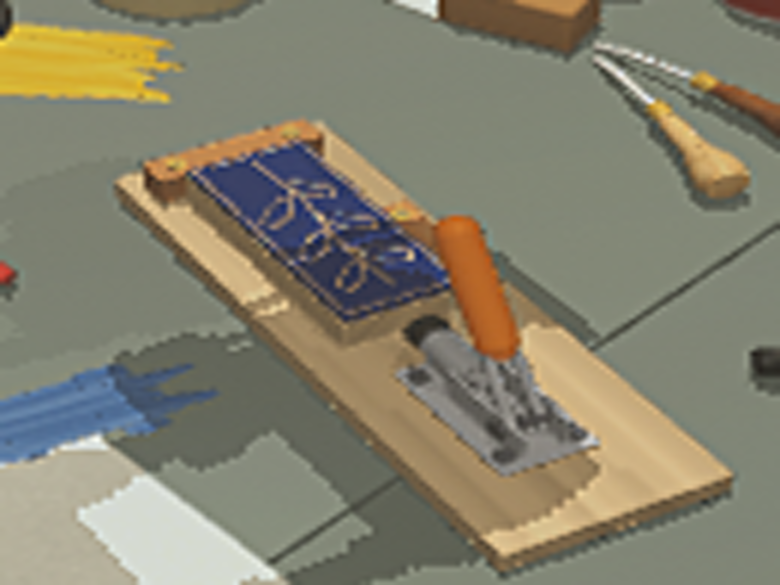

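The block lies flat, carved face up. In the wrist view it's at (306,250), with the fence at (343,268) and the pad at (308,316). Next I'll close the fingers and push it home on the fence from the open side.

```bash
python3 -m crank '{"xyz":[[2.4,0,-3],[2.5,0,-2.9],[0,4,0],[0,4,0],[0,4,0],[0,0,0],[0,0,0],[0,0,0]],"roll":[0,0,0,0,0,0,0,0]}' 1 10
python3 -m crank '{"xyz":[[0,3.8,0],[0,3.5,0],[0,1.5,0],[0,0,0],[0,0,0.4],[0,0,0.4],[0,0,0],[0,0,0]],"roll":[0,0,0,0,0,0,0,0]}'
python3 - <<'E'
from h import *
O=np.array([.638,.003,0]);bx=np.array([.9987,-.0506,0]);by=np.array([.0506,.9987,0])
s=robot.observe();t=s["tool_pos"];print("bed",(t-O)@bx,(t-O)@by,s["contact_force"])
snap("wrist","h1")
E
```

```text
time: 23.3
tool_pos: [0.5768, -0.0041, 0.1104]
tool_rot: [-1.568, -0.0, -1.623]
contact_force: [0.2, -0.1, -0.0]
opening: 0.0326
time: 24.1
tool_pos: [0.5843, -0.0044, 0.0217]
tool_rot: [-1.569, -0.0, -1.623]
contact_force: [0.2, 1.0, 0.1]
opening: 0.0004
bed -0.053265999092814195 -0.010137970822130462 [0.2124735  1.00022573 0.12534617]
```

View pics/h1.png

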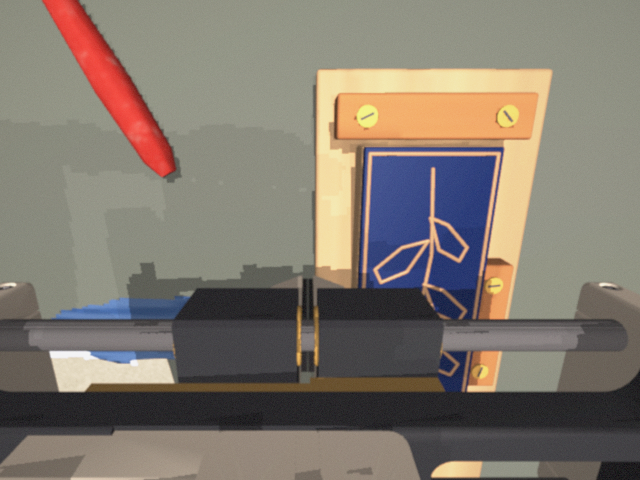

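```bash
for i in 1 2; do python3 -m crank '{"xyz":[[0,0,0.2],[0,0,0],[0,0,0]],"roll":[0,0,0]}' | grep -E "tool_pos|force"; done
python3 -m crank '{"xyz":[[0,0,0.2],[0,0,0],[0,0,0]],"roll":[0,0,0]}' | grep -E "tool_pos|force"
```

```text
tool_pos: [0.5856, -0.0045, 0.0207]
contact_force: [0.1, -0.0, -0.2]
tool_pos: [0.5876, -0.0046, 0.0207]
contact_force: [0.2, 0.2, 0.4]
tool_pos: [0.5896, -0.0047, 0.0207]
contact_force: [0.5, -0.1, 0.5]
```

```bash
for i in 1; do python3 -m crank '{"xyz":[[0,0,0.2],[0,0,0],[0,0,0]],"roll":[0,0,0]}' | grep -E "tool_pos|force"; done
python3 -m crank '{"xyz":[[0,0,0.2],[0,0,0],[0,0,0]],"roll":[0,0,0]}' | grep -E "tool_pos|force"
```

```text
tool_pos: [0.591, -0.0046, 0.0206]
contact_force: [-3.3, 0.7, 3.0]
tool_pos: [0.5911, -0.0046, 0.0206]
contact_force: [-10.6, 0.5, 7.8]
```

```bash
python3 -m crank '{"xyz":[[0,0,0.2],[0,0,0],[0,0,0]],"roll":[0,0,0]}' | grep -E "tool_pos|force"
```

```text
tool_pos: [0.5911, -0.0046, 0.0206]
contact_force: [-16.9, -0.1, 13.4]
```

A firm stop at about 17 N means the block is against the fence. I'll back off, rise and check.

```bash
python3 -m crank '{"xyz":[[0,0,-0.6],[0,0,-1.5],[0,-4,0],[0,-4,0],[0,-4,0],[0,-4,0],[-3,0,3],[-3,0,2.5],[0,0,0],[0,0,0]],"roll":[0,0,0,0,0,0,0,0,0,0]}' 1
python3 - <<'E'
from h import *
c,im=snap("wrist","i1")
cv2.imwrite("pics/i1z.png",cv2.resize(im[110:310,270:470],(800,600)if 0 else (600,600),interpolation=cv2.INTER_CUBIC))
E
```

```text
time: 26.95
tool_pos: [0.6331, 0.0537, 0.1802]
tool_rot: [-1.57, -0.0, -1.621]
contact_force: [-1.2, 0.2, 0.0]
opening: 0.0009
```

View pics/i1.png

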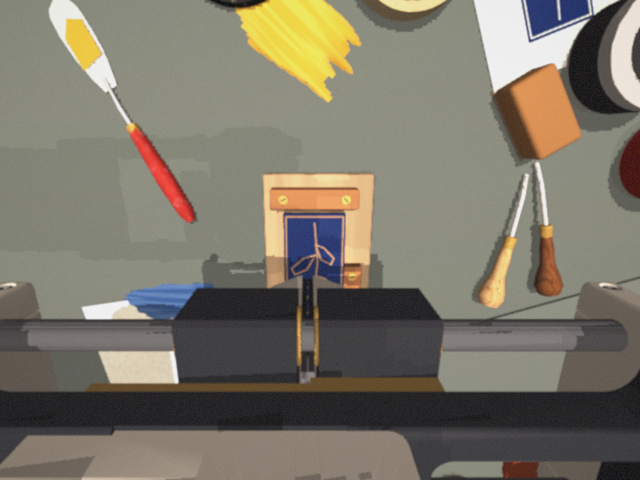

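```bash
python3 -m crank '{"xyz":[[0,-4,0],[0,-4,0],[4,0,0.2],[4,0,0.2],[4,0,0.2],[3.6,0,0.2],[0,0,0],[0,0,0]],"roll":[0,0,0,0,0,0,0,0]}' -1
python3 - <<'E'
from h import *
s=robot.observe();print(s["tool_pos"])
c,im=snap("wrist","i2")
cv2.imwrite("pics/i2z.png",cv2.resize(im[60:320,220:420],(600,780)if 0 else (462,600),interpolation=cv2.INTER_CUBIC))
E
```

```text
time: 27.8
tool_pos: [0.6319, -0.1047, 0.2606]
tool_rot: [-1.571, 0.0, -1.626]
contact_force: [-0.0, -0.2, 0.5]
opening: 0.06
[ 0.63186122 -0.1046538   0.26064405]
```

View pics/i2.png

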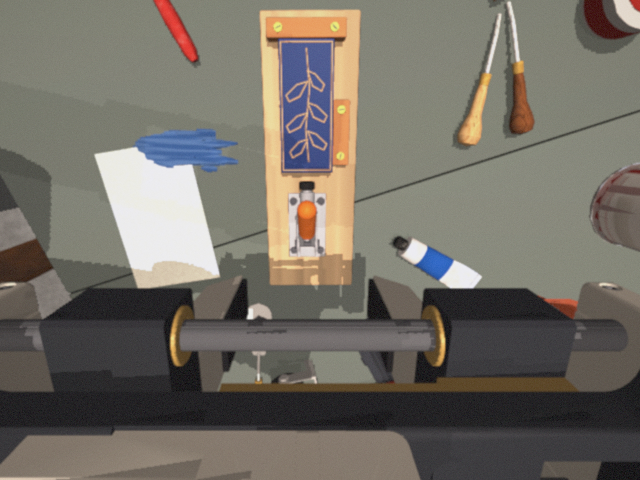

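View pics/i2z.png

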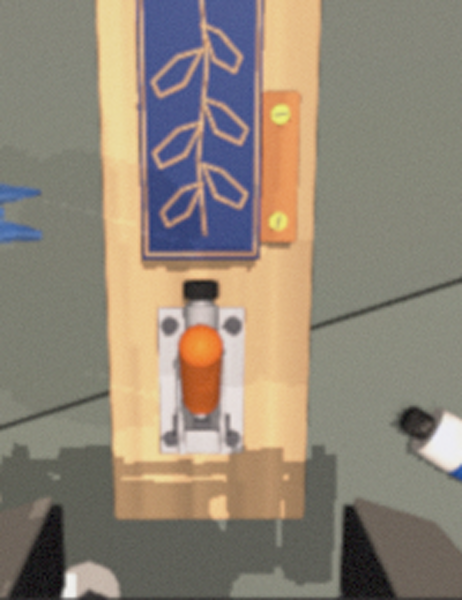

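```bash
python3 - <<'E'
from h import *
O=np.array([.638,.003,0]);bx=np.array([.9987,-.0506,0]);by=np.array([.0506,.9987,0])
c,_=load("i2");px=lambda p:(220+(p[0]+.5)*200/462-.5,60+(p[1]+.5)*260/600-.5)
for n,p,z in(("blk r top",(265,0),.039),("blk r bot",(257.5,257),.039),("blk l bot",(141,257),.039),("blk l top",(142,0),.039),("fence l t",(263,92),.027),("fence l b",(260,242),.027),("fence r t",(301,92),.027),("fence r b",(296,242),.027),("bed r",(321,0),.015),("bed r b",(303,518),.015),("bed l b",(116,518),.015),("bed l t",(97,0),.015),("padfront",(201,281),.036),("ball",(201,345),.118)):
    q=onz(c,px(p),z);print(n,((q-O)@bx*1e3).round(1),((q-O)@by*1e3).round(1))
m=[onz(c,p,.039) for p in((279,40),(332,40),(331,171),(282,171))]
for q in m:print("corner",((q-O)@bx*1e3).round(1),((q-O)@by*1e3).round(1))
E
```

```text
blk r top 28.9 43.8
blk r bot 27.3 -65.3
blk l bot -27.4 -65.1
blk l top -24.1 44.1
fence l t 29.5 8.1
fence l b 29.2 -59.3
fence r t 46.9 8.0
fence r b 46.5 -59.3
bed r 56.3 48.5
bed r b 55.9 -208.5
bed l b -46.5 -208.0
bed l t -46.3 49.0
padfront 0.7 -76.7
ball 0.7 -91.6
corner -25.8 61.6
corner 26.2 61.3
corner 27.1 -65.2
corner -26.0 -65.0
```

Seat check: one pixel is about 1.3 mm, so I'll fit lines to the block and fence edges by mask.

```bash
python3 - <<'E'
from h import *
O=np.array([.638,.003,0]);bx=np.array([.9987,-.0506,0]);by=np.array([.0506,.9987,0])
c,im=load("i2")
f=im.astype(float);blue=f[:,:,0]-f[:,:,2]   # B-R
orange=(f[:,:,2]-f[:,:,0])
def sub(v,th,rising,lo,hi):
    for i in range(lo,hi):
        a,b=v[i],v[i+1]
        if (a<th<=b) if rising else (a>=th>b): return i+(th-a)/(b-a)
rows=range(48,165,4);L=[];R=[];F=[]
for r in rows:
    v=blue[r];
    l=sub(v,-20,True,270,300);q=sub(v,-20,False,322,345)
    if l:L.append(onz(c,(l,r),.039))
    if q:R.append(onz(c,(q,r),.039))
    if 104<r<162:
        g=sub(f[r,:,1],130,True,340,360)
        if g:F.append(onz(c,(g,r),.027))
for n,A in(("L",L),("R",R),("FR outer",F)):
    A=np.array(A)-O;k=np.polyfit(A@by,A@bx,1);print(n,len(A),"deg",np.degrees(np.arctan(k[0])).round(2),"x at 0 mm",(k[1]*1e3).round(2))
cv2.imwrite("pics/i2q.png",cv2.resize(im[90:180,270:360],(600,600),interpolation=cv2.INTER_NEAREST))
E
```

```text
L 30 deg -1.17 x at 0 mm -25.15
R 30 deg 0.1 x at 0 mm 24.58
FR outer 4 deg 0.02 x at 0 mm 55.73
```

View pics/i2q.png

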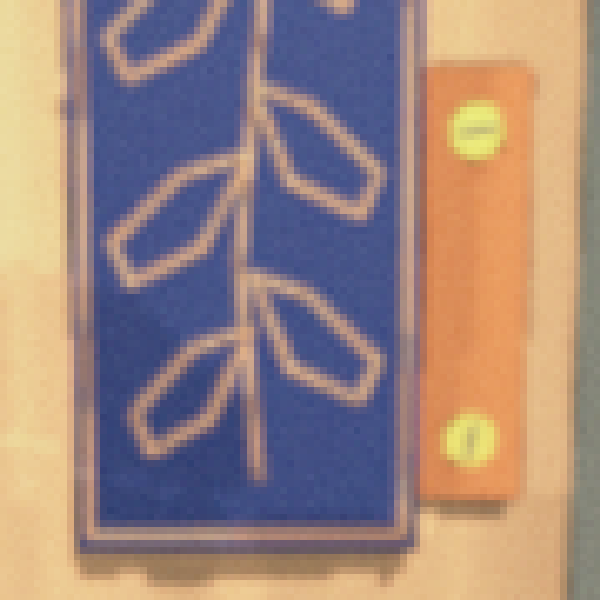

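The block lies along the fence within about 0.4°, at the limit of the picture. One more gentle push nearer mid-fence (y about -25) will make it certain.

```bash
python3 -m crank '{"xyz":[[-4,0,-3],[-4.2,0,-3.1],[0,4.5,0],[0,4.5,0],[0,4.5,0],[0,0,0],[0,4,0],[0,4,0],[0,2.5,0],[0,0,0]],"roll":[0,0,0,0,0,0,0,0,0,0]}' 1 10
python3 -m crank '{"xyz":[[0,0,0.5],[0,0,0.5],[0,0,0.3],[0,0,0.15],[0,0,0],[0,0,0]],"roll":[0,0,0,0,0,0]}'
```

```text
time: 28.85
tool_pos: [0.576, -0.0191, 0.0196]
tool_rot: [-1.575, 0.001, -1.622]
contact_force: [-0.1, -0.1, 0.9]
opening: 0.0005
time: 29.45
tool_pos: [0.5905, -0.0204, 0.0228]
tool_rot: [-1.573, 0.0, -1.622]
contact_force: [-9.4, 0.3, 8.5]
opening: 0.0006
```

```bash
python3 -m crank '{"xyz":[[0,0,0.15],[0,0,0],[0,0,0]],"roll":[0,0,0]}'
python3 -m crank '{"xyz":[[0,0,-0.6],[0,0,-1.5],[0,-4,0],[0,-4,0],[0,-4.5,0],[0,-4.5,0],[4,0,3],[4.2,0,3.3],[0,0,0],[0,0,0],[0,0,0]],"roll":[0,0,0,0,0,0,0,0,0,0,0]}' -1
python3 - <<'E'
from h import *
O=np.array([.638,.003,0]);bx=np.array([.9987,-.0506,0]);by=np.array([.0506,.9987,0])
s=robot.observe();t=s["tool_pos"];print("bed",(t-O)@bx,(t-O)@by,t[2])
c,im=snap("wrist","j1")
cv2.imwrite("pics/j1q.png",cv2.resize(im[30:300,230:380],(444,800)if 0 else (333,600),interpolation=cv2.INTER_CUBIC))
E
```

```text
time: 29.75
tool_pos: [0.5905, -0.0205, 0.0228]
tool_rot: [-1.576, 0.0, -1.622]
contact_force: [-14.7, -0.6, 14.1]
opening: 0.0006
time: 30.85
tool_pos: [0.6286, -0.1013, 0.1913]
tool_rot: [-1.57, 0.0, -1.622]
contact_force: [-0.3, -0.2, 1.0]
opening: 0.0839
bed -0.004144703950597021 -0.10463365419711189 0.1913453789555927
```

View pics/j1.png

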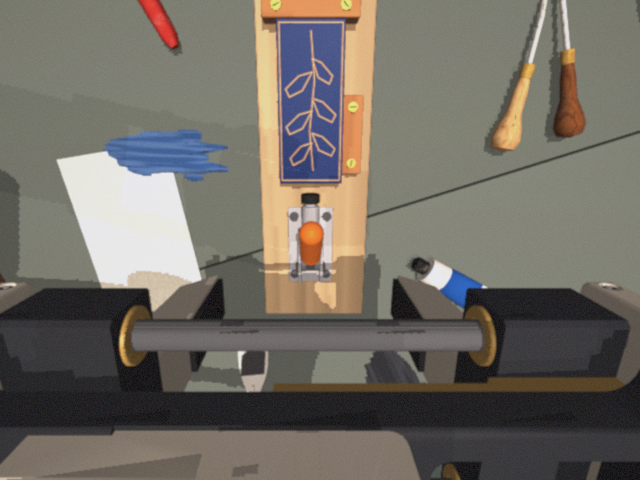

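```bash
python3 - <<'E'
from h import *
O=np.array([.638,.003,0]);bx=np.array([.9987,-.0506,0]);by=np.array([.0506,.9987,0])
c1,_=load("b1");c2,_=load("b2");c3,_=load("i2");c4,_=load("j1")
q=tri([(c1,(438.5,250)),(c2,(445,182.5)),(c3,(307,209.5)),(c4,(311.3,233))]);b=np.array([(q-O)@bx,(q-O)@by,q[2]]);print(b)
print(np.degrees(np.arctan2(b[2]-.027,b[1]+.1515)),np.hypot(b[2]-.027,b[1]+.1515))
for a in np.radians([55,58,61]):
    e=O+by*(-.1515+.101*np.cos(a))+[0,0,.027+.101*np.sin(a)]
    print(np.degrees(a),proj(c3,e),proj(c4,e),proj(c1,e))
E
```

```text
[ 0.00080064 -0.09269221  0.11195541]
55.30826391773601 0.10332366027088676
55.0 [305.9396262  209.63085177] [310.43017998 232.82010662] [436.56916876 250.62898867]
58.00000000000001 [305.95629642 215.05940617] [310.46181942 239.84307163] [436.93845699 255.65705024]
61.0 [305.97487593 220.64297651] [310.49024473 247.05442835] [437.20488106 260.78925137]
```

The handle stands at 55.3° (radius check 103 mm against about 101 for the ball centre), at bed x = 0.8 mm. I'll go down over the grip at 80 mm radius and close.

```bash
python3 -m crank '{"xyz":[[0.14,4,0.47],[0,4,0],[0,3,0],[0,0.75,0],[0,0,0],[0,0,0]],"roll":[0,0,0,0,0,0]}' -1
python3 -m crank '{"xyz":[[0,0,0],[0,0,0],[0,0,0],[0,0,0],[0,0,0],[0,0,0],[0,0,0],[0,0,0],[0,0,0],[0,0,0]],"roll":[0,0,0,0,0,0,0,0,0,0]}' 1 12
python3 - <<'E'
from h import *
O=np.array([.638,.003,0]);bx=np.array([.9987,-.0506,0]);by=np.array([.0506,.9987,0])
s=robot.observe();t=s["tool_pos"];print("bed",(t-O)@bx,(t-O)@by,t[2],s["opening"])
c,im=snap("scene","k1s")
cv2.imwrite("pics/k1z.png",cv2.resize(im[170:330,290:450],(640,576),interpolation=cv2.INTER_CUBIC))
E
```

```text
time: 31.5
tool_pos: [0.6345, -0.1034, 0.0753]
tool_rot: [-1.568, -0.001, -1.622]
contact_force: [0.1, 0.2, -0.1]
opening: 0.0921
time: 32.5
tool_pos: [0.6312, -0.103, 0.0727]
tool_rot: [-1.576, 0.001, -1.623]
contact_force: [-3.6, 2.5, 3.4]
opening: 0.0179
bed -0.0014581243754726433 -0.10620752318912434 0.07269908056289466 0.017869971049917048
```

View pics/k1z.png

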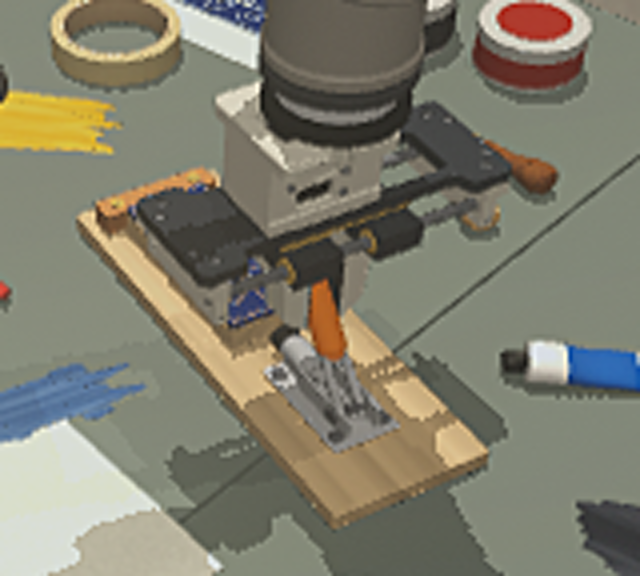

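Gripped (17.9 mm). Now swing along the arc in small steps, first to about 105°.

```bash
python3 -m crank '{"xyz":[[0.55,-0.37,-0.2],[0.62,-0.3,0],[0.65,-0.27,0],[0.66,-0.21,0],[0.68,-0.15,0],[0.69,-0.09,0],[0.7,-0.03,0],[0.7,0.03,0],[0.69,0.09,0],[0.68,0.15,0],[0,0,0]],"roll":[0,0,0,0,0,0,0,0,0,0,0]}' 1 12
python3 - <<'E'
from h import *
O=np.array([.638,.003,0]);bx=np.array([.9987,-.0506,0]);by=np.array([.0506,.9987,0])
s=robot.observe();t=s["tool_pos"];print("bed",(t-O)@bx,(t-O)@by,t[2],s["opening"],s["contact_force"])
c,im=snap("scene","k2s")
cv2.imwrite("pics/k2z.png",cv2.resize(im[170:330,290:450],(640,576),interpolation=cv2.INTER_CUBIC))
E
```

```text
time: 33.65
tool_pos: [0.6278, -0.1717, 0.085]
tool_rot: [-1.57, -0.002, -1.624]
contact_force: [-4.2, -0.3, 5.0]
opening: 0.0177
bed -0.001331731176605787 -0.17494722129767373 0.08498825061347867 0.017673178734180974 [-4.20145071 -0.25257323  5.04046424]
```

View pics/k2z.png

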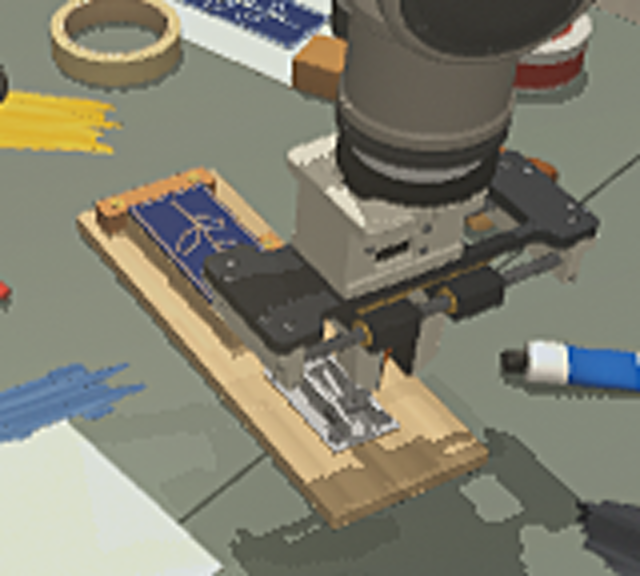

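The handle follows (about 107°). Continuing over centre.

```bash
python3 -m crank '{"xyz":[[0.67,0.2,-0.2],[0.64,0.28,0],[0.62,0.32,0],[0.59,0.38,0],[0.55,0.43,0],[0.52,0.46,0],[0.46,0.52,0],[0.43,0.55,0],[0.37,0.6,0],[0.33,0.61,0],[0.26,0.64,0],[0.22,0.67,0],[0.15,0.68,0],[0,0.2,0],[0,0,0],[0,0,0]],"roll":[0,0,0,0,0,0,0,0,0,0,0,0,0,0,0,0]}' 1 12
python3 - <<'E'
from h import *
O=np.array([.638,.003,0]);bx=np.array([.9987,-.0506,0]);by=np.array([.0506,.9987,0])
s=robot.observe();t=s["tool_pos"];y,z=(t-O)@by,t[2];print("bed",(t-O)@bx,y,z,s["opening"],s["contact_force"])
print(np.degrees(np.arctan2(z+.019-.027,y+.1515)))
c,im=snap("scene","k3s")
cv2.imwrite("pics/k3z.png",cv2.resize(im[170:330,290:450],(640,576),interpolation=cv2.INTER_CUBIC))
E
```

```text
time: 35.3
tool_pos: [0.6249, -0.2334, 0.0214]
tool_rot: [-1.564, -0.008, -1.624]
contact_force: [-0.2, -14.2, 7.5]
opening: 0.0173
bed -0.0011298799879610544 -0.23675470699055276 0.021356164941487014 0.017303937530442896 [ -0.22565926 -14.16681639   7.54467651]
171.0963042423597
```

View pics/k3z.png

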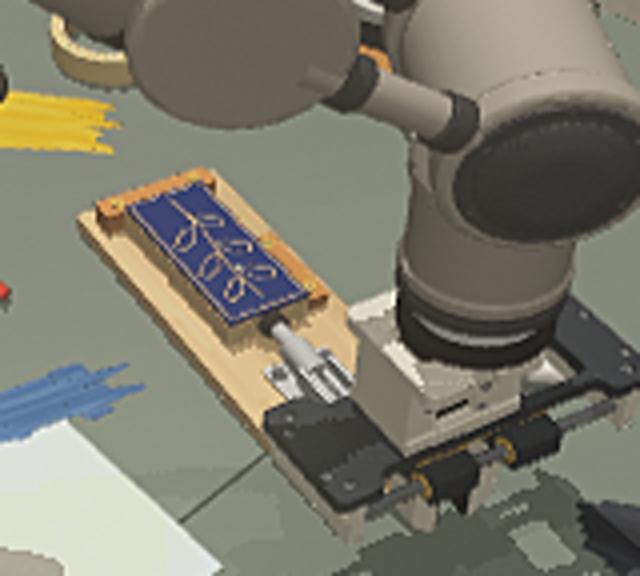

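The pad now bears on the block and the handle is at its stop. Opening and withdrawing.

```bash
python3 -m crank '{"xyz":[[0,0,0],[0,0,0],[0,0,0],[0,0,0],[0,0,0],[0,0,0],[0,-3,0],[0,-4,0],[0,-4.5,0],[0,-4.5,0],[0,-4.5,0],[-3,-2,0],[-3,0,0],[0,0,0],[0,0,0]],"roll":[0,0,0,0,0,0,0,0,0,0,0,0,0,0,0]}' -1
python3 - <<'E'
from h import *
c,im=snap("wrist","l1")
c,im=snap("scene","l1s")
cv2.imwrite("pics/l1z.png",cv2.resize(im[170:330,290:450],(640,576),interpolation=cv2.INTER_CUBIC))
E
```

```text
time: 36.85
tool_pos: [0.6259, -0.1672, 0.2439]
tool_rot: [-1.572, -0.0, -1.621]
contact_force: [-0.6, -1.0, -0.3]
opening: 0.0919
```

View pics/l1.png

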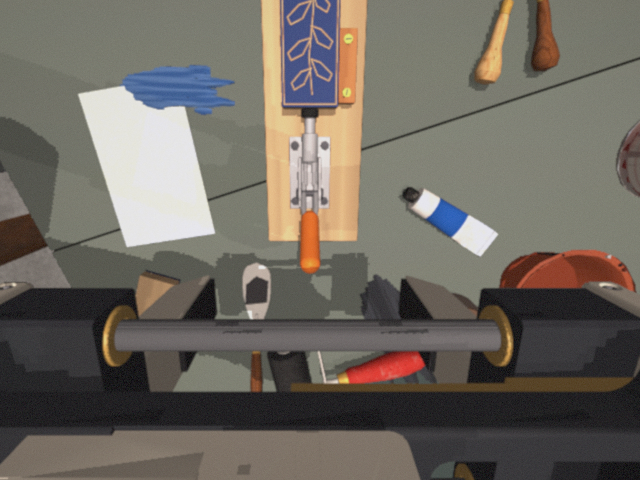

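View pics/l1z.png

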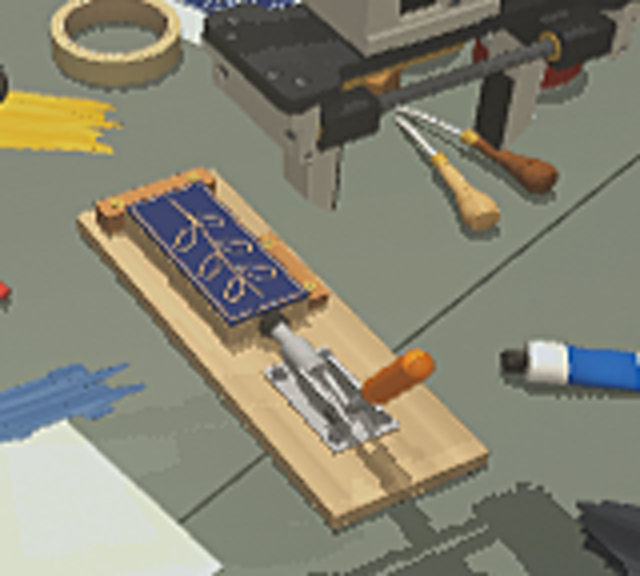

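The scene picture shows the handle end at crop (425,360), which looks raised rather than level. I'll check its angle in both pictures.

```bash
python3 - <<'E'
from h import *
O=np.array([.638,.003,0]);bx=np.array([.9987,-.0506,0]);by=np.array([.0506,.9987,0])
cw,_=load("l1");cs,_=load("l1s")
for a in range(60,181,10):
    r=np.radians(a);e=O+by*(-.1515+.105*np.cos(r))+[0,0,.027+.105*np.sin(r)]
    p=proj(cs,e);print(a,"wrist",proj(cw,e).round(),"scene crop",((p-[290,170])*[4,3.6]).round())
s=robot.observe();print(s["time"])
c,im=snap("scene","l2s")
cv2.imwrite("pics/l2z.png",cv2.resize(im[170:330,290:450],(640,576),interpolation=cv2.INTER_CUBIC))
snap("wrist","l2")
E
```

```text
60 wrist [309. 145.] scene crop [309. 251.]
70 wrist [309. 167.] scene crop [326. 259.]
80 wrist [309. 190.] scene crop [345. 271.]
90 wrist [309. 213.] scene crop [365. 289.]
100 wrist [309. 235.] scene crop [384. 310.]
110 wrist [309. 253.] scene crop [403. 336.]
120 wrist [309. 269.] scene crop [420. 364.]
130 wrist [309. 280.] scene crop [435. 393.]
140 wrist [309. 287.] scene crop [447. 423.]
150 wrist [309. 290.] scene crop [456. 452.]
160 wrist [309. 290.] scene crop [461. 480.]
170 wrist [309. 288.] scene crop [462. 504.]
180 wrist [309. 283.] scene crop [460. 525.]
36.95
```

View pics/l2z.png

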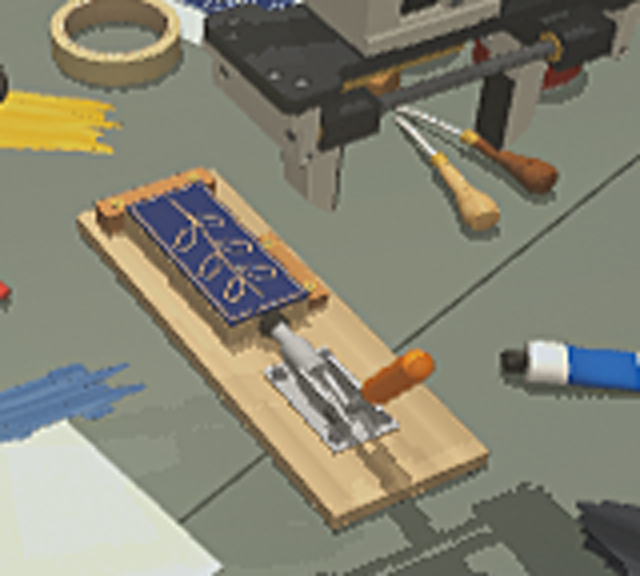

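View pics/l2.png

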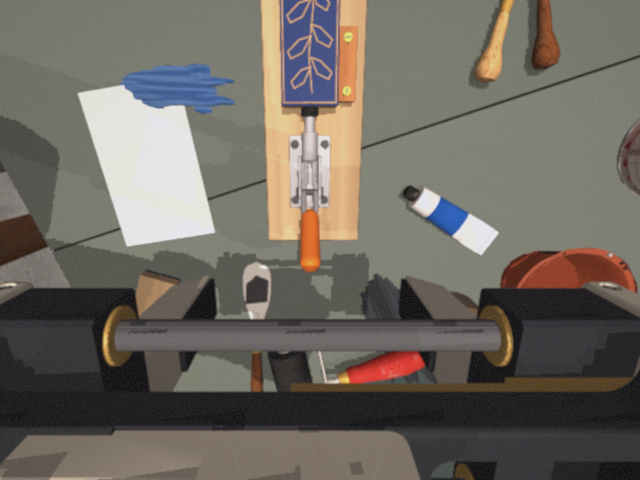

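Both pictures agree: the handle rests at about 119°. It slipped in the pads short of dead centre and sprang back. The block is still seated. I'll mend this by pressing the handle over with the closed fingertips from above, near its end, following its arc.

```bash
python3 -m crank '{"xyz":[[0.1,0,0.35],[0,0,0],[0,0,0],[0,0,0],[0,0,0],[0,0,0],[0,0,0],[0,4,0],[0,4,0],[0,3.2,0],[0,2,0],[0,0,0]],"roll":[0,0,0,0,0,0,0,0,0,0,0,0]}' 1 20
python3 - <<'E'
from h import *
O=np.array([.638,.003,0]);bx=np.array([.9987,-.0506,0]);by=np.array([.0506,.9987,0])
s=robot.observe();t=s["tool_pos"];print("bed",(t-O)@bx,(t-O)@by,t[2],s["opening"],s["contact_force"])
E
```

```text
time: 38.25
tool_pos: [0.6276, -0.168, 0.1088]
tool_rot: [-1.577, 0.002, -1.623]
contact_force: [0.9, -0.0, 0.4]
opening: 0.0019
bed -0.0017390189569679597 -0.17133692734017625 0.10882530431836754 0.0018719272161395715 [ 0.92360873 -0.02078443  0.41810481]
```

```bash
python3 -m crank '{"xyz":[[0.85,0,0.15],[0.8,0.3,0],[0.8,0.3,0],[0.65,0.5,0],[0.65,0.55,0],[0.55,0.6,0],[0.55,0.65,0],[0.42,0.7,0],[0.4,0.72,0],[0.25,0.6,0],[0.22,0.62,0],[0,0,0]],"roll":[0,0,0,0,0,0,0,0,0,0,0,0]}' 1
python3 - <<'E'
from h import *
O=np.array([.638,.003,0]);bx=np.array([.9987,-.0506,0]);by=np.array([.0506,.9987,0])
s=robot.observe();t=s["tool_pos"];print("bed",(t-O)@bx,(t-O)@by,t[2],s["opening"],s["contact_force"])
c,im=snap("scene","m1s")
cv2.imwrite("pics/m1z.png",cv2.resize(im[170:330,290:450],(640,576),interpolation=cv2.INTER_CUBIC))
E
```

```text
time: 39.45
tool_pos: [0.6273, -0.2301, 0.0558]
tool_rot: [-1.572, 0.001, -1.623]
contact_force: [-0.7, -0.7, -0.3]
opening: 0.0005
bed 0.0011582055817528452 -0.23336337821479955 0.05583941307885622 0.000486029327026575 [-0.65505585 -0.7012948  -0.27231779]
```

View pics/m1z.png

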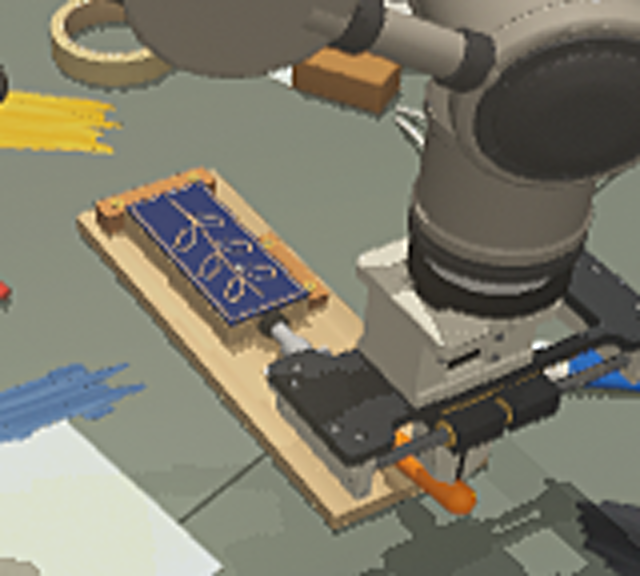

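The handle end is now at crop (460,497), which is about 168°, and nothing pushes back on the fingers, so it has snapped over. I'll withdraw and verify.

```bash
python3 -m crank '{"xyz":[[0,-2,0],[0,-4,0],[0,-4.5,0],[0,-4.5,0],[0,-4.5,0],[-3,0,0],[-3,0,0],[0,0,0],[0,0,0]],"roll":[0,0,0,0,0,0,0,0,0]}' -
python3 - <<'E'
from h import *
c,im=snap("wrist","n1")
c,im=snap("scene","n1s")
cv2.imwrite("pics/n1z.png",cv2.resize(im[170:330,290:450],(640,576),interpolation=cv2.INTER_CUBIC))
E
```

```text
time: 40.4
tool_pos: [0.6309, -0.1696, 0.2522]
tool_rot: [-1.571, -0.0, -1.621]
contact_force: [0.5, -0.6, 0.3]
opening: 0.0004
```

View pics/n1.png

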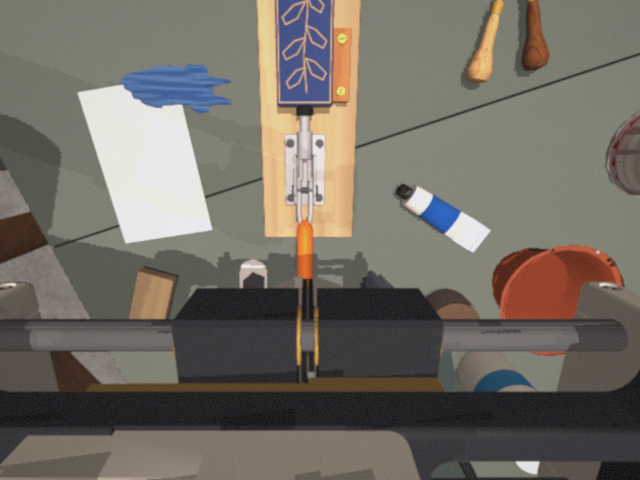

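View pics/n1z.png

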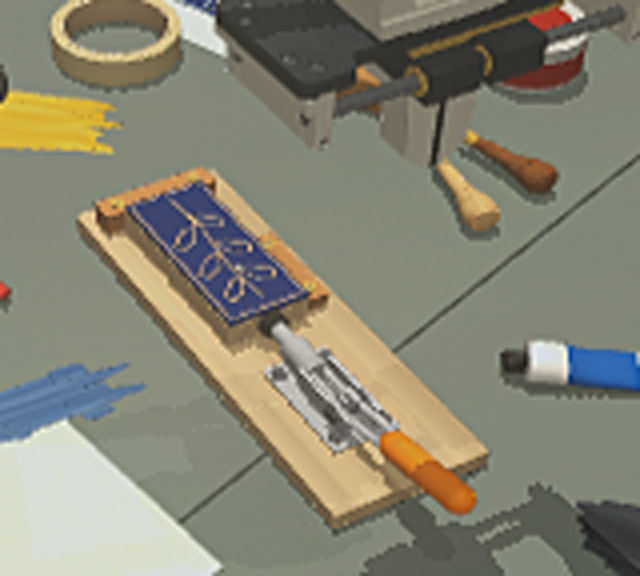

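The handle lies level and locked, with its end at crop (462,498) and the pad pressed on the block. Last look at the seating from over the block.

```bash
python3 -m crank '{"xyz":[[-3.5,0,0],[-3.5,0,0],[0,0,0],[0,0,0],[0,0,0]],"roll":[0,0,0,0,0]}' -
python3 - <<'E'
from h import *
c,im=snap("wrist","o1")
cv2.imwrite("pics/o1z.png",cv2.resize(im[0:300,200:420],(440,600),interpolation=cv2.INTER_CUBIC))
snap("top","o1t")
O=np.array([.638,.003,0]);bx=np.array([.9987,-.0506,0]);by=np.array([.0506,.9987,0])
cs,_=load("n1s")
E
```

```text
time: 41.0
tool_pos: [0.6345, -0.1018, 0.2517]
tool_rot: [-1.571, -0.0, -1.624]
contact_force: [0.5, -0.5, 0.6]
opening: 0.0003
```

View pics/o1z.png

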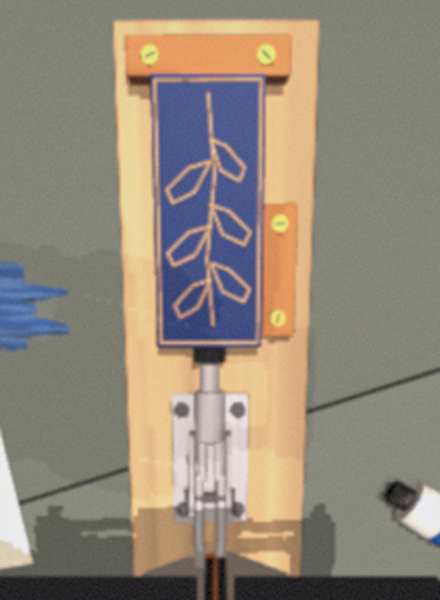

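View pics/o1t.png

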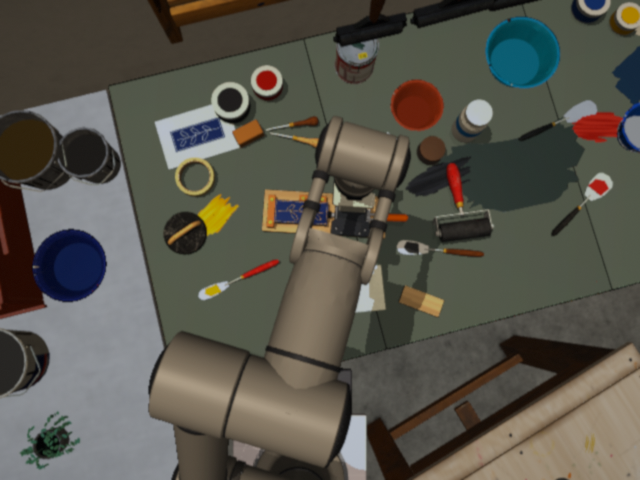

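The block is hard against the end stop (no gap at row 76) and along the fence (column 263). The pad bears on it, and the baren, roller and tape sit at the same pixels as in the first picture. Handing in.

```bash
python3 -c "
from cell import robot
print(robot.observe()['contact_force']);print(robot.hand_in())"
```

```text
[-0.05058112  0.33929615  0.3142094 ]
the job is handed in; nothing more can be done
None
```

I turned the larger block over and laid it carved face up on the inking bed. I pushed it home on the side fence, clamped it against the end stop with the handle locked, and handed in at about 41 s. No verdict was reported.

**How it went:**
- **Turning over:** I pinched the block lightly near one end so it could pivot in the pads. I swung and tipped it past vertical on the bench, carried it over tilted, and set it down on the bed.
- **Fence:** I pushed it against the fence twice, to about 17 N and then 15 N. The finger stopped along a line parallel to the fence to within about 0.2 mm. A picture between the two pushes only resolved the angle to about 0.4°.
- **Clamp, first try failed:** The handle slipped in the fingers short of dead centre and sprang back to about 119°. I saw this in two pictures and pressed it over with the closed fingertips.

**Last checks:**
- The handle lies at about 168°. It pushed nothing back on the fingers and stayed there after I withdrew.
- The block is face up, with no visible gap at the end stop or the fence, and the pad bears on it.
- The baren, roller and tape look unmoved in the top view.
- The gripper is clear of everything.

One estimate disagreed along the way. While the block was held tilted, the wrist camera put the height of its upper end about 20 mm above what the scene view and the grip geometry gave. I went with the latter two, and the landing confirmed them.

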